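# Fit a fresh cell in the hive-scale logger's sprung holder

### The job

Fit the fresh battery cell into the open hive-scale logger: tuck its flat end under the hood against the coil spring, push the spring back, bring the button end down behind the fixed contact plate and press it down until the two clips hold it, level, fully home and with its button bearing on the contact. Push gently: do not crush the spring solid, force the cell onto the contact plate or bear hard on the holder, and leave the hive tool, the pen and the queen cage where they are.

Things in the scene. Friction and masses are not known exactly. Their poses are not given: they have to be found in the camera images.
- cell_center (a point): centre of the loose grey cylinder cell, 32 mm in diameter, 70 mm long in all, with a 10 mm wide, 2.5 mm high button on one end (the other end is flat), about 0.14 kg. The point lies on its axis, 35 mm from the flat end and 35 mm from the button's tip. x axis: along the cell toward the button. It lies level in a cardboard cradle
- cell_plus (a point): tip of the cell's button (positive end), on the axis. x axis: outward along the cell
- cell_minus (a point): middle of the cell's flat (negative) end, on the axis. x axis: along the cell toward the button
- logger: hive-scale logger with its cover off, fixed to the worktop: grey base plate 170 x 110 mm with a green circuit board and a black cell holder. Origin: centre of the plate's underside, on the worktop. x axis: along the holder, from the spring end to the end wall with the fixed contact; y axis: from the board toward the holder; z up. Nothing beside the middle of the holder (50 mm to each side) is higher than 14 mm
- cell_seat (a point): nominal place of the seated cell's centre, fixed in the holder: 32 mm above the worktop, 16 mm above the holder's floor; axes as logger. By where the fixed contact stands, the cell ends up to 2 mm off it along x. From -19 to +22 mm along x the holder's sides are open for fingers
- spring_face (a point): middle of the coil spring's contact plate (14 mm disc) as it stands unpressed; fixed point, 27 mm from the seat point toward -x. The plate moves back along -x by up to 14 mm against 1.5 N per mm, then it is solid. A tilted cell needs it 7 to 11 mm back, by where the fixed contact stands, for its button to come down behind the fixed contact
- hive_tool: loose flat steel hive tool, 44 x 186 x 23 mm, lying on the worktop between the cell and the logger; origin at the middle of its underside, y along it
- pen: loose marking pen, 12 x 130 mm, lying on the worktop left of the logger; origin at the middle of its underside, y along it
- queen_cage: loose plastic queen cage, 22 x 62 x 16 mm, on the worktop behind the cell; origin at the middle of its underside, y along it
- plus_contact (a point): nominal middle of the fixed contact plate's face, 35 mm from the seat point toward +x; the true face stands up to 2 mm nearer or farther. The button's tip bears on it when the cell is home
- cell: the cell as a whole: origin on its underside line, 16 mm below its centre (grasp by cell_center)
- cradle: fixed cardboard cradle, 96 x 40 mm, that holds the cell; origin at the middle of its underside, x along it. The cell's underside lies 10 mm above the worktop. The cradle's middle 41 mm is only 6 mm high, so fingers can pass there on both sides of the cell; beyond, it rises to 17 mm beside the cell and 22 mm at its ends
- hood_edge (a point): middle of the lower front edge of the hood, fixed in the holder, 28 mm from the seat point toward -x and 38 mm above the floor. Under the hood a pocket, 36 mm wide and open toward +x, runs back to -46 mm; a cell goes in only with its flat end lowered by about 15 to 20 degrees. The hood's top is 58 mm above the worktop
- clip_gap (a point): midway between the two sprung steel clips, fixed in the holder, 28.5 mm from the seat point toward +x, 20.5 mm above the floor. The clips (24 to 33 mm from the seat point, 28 mm above the floor, beads 27 mm apart) spread as the cell is pressed down between them and close over it; pressing the button end past them takes about 5 to 15 N from above
- spring_block: black block with the hood and, inside, the coil spring and its contact plate; fixed in the holder; origin on the holder's floor under a point 3 mm from the seat point toward +x, axes as logger
- stop_foot: foot that carries the fixed contact, a bent steel plate 24 mm wide and 2.5 mm thick, 21 mm above the holder's floor; fixed in the holder, origin 44.5 mm from the seat point toward +x. The plate is clamped in slots and differs from logger to logger: its face stands up to 2 mm nearer or farther than the nominal place, and no reading tells where
- holder_base: the holder's black floor moulding, fixed in the logger, on which the seated cell lies; origin on the floor under a point 3 mm from the seat point toward +x, axes as logger

How it is judged:
On the way:
1. the cell's flat end is in the pocket and has pushed the spring back at least 3 mm, its button end still raised (x of cell_minus in the frame of cell_seat between -0.044 and -0.03 m and y of cell_minus in the frame of cell_seat between -0.005 and 0.005 m and z of cell_minus in the frame of cell_seat below 0.005 m and z of cell_plus in the frame of cell_seat above 0.008 m), for 0.1 s.
At the end, for the whole second after the job is handed in: the cell lies home in the holder, button toward the fixed contact: centre and button tip within 2 mm of the seat line sideways and 1.5 mm in height, centre within 4 mm of the seat point along it, pressed (over 0.5 N) on both spring and contact, at rest (x of cell_center in the frame of cell_seat between -0.004 and 0.004 m and y of cell_center in the frame of cell_seat between -0.002 and 0.002 m and z of cell_center in the frame of cell_seat between -0.0015 and 0.0015 m and z of cell_plus in the frame of cell_seat between -0.0015 and 0.0015 m and y of cell_plus in the frame of cell_seat between -0.002 and 0.002 m and x of cell_plus in the frame of cell_seat above 0.02 m and contact force between cell and stop_foot above 0.5 N and contact force between cell and spring_block above 0.5 N and linear speed of cell below 0.01 m/s); the robot touches nothing.
It fails at once if the spring is crushed solid: the cell bears on the spring block with more than 28 N (contact force between cell and spring_block above 28 N).
It fails at once if the cell is forced on the fixed contact with more than 25 N, which would bend it (contact force between cell and stop_foot above 25 N).
It fails at once if the cell is pressed on the holder's floor with more than 30 N (contact force between cell and holder_base above 30 N).
It fails at once if the robot bears on the logger with more than 25 N (contact force between any of the fingers, the arm and logger above 25 N).
It fails at once if the hive tool, pen or queen cage is shifted by more than 20 mm (distance of any of hive_tool, pen, queen_cage from where it was at the start of the episode above 0.02 m).
It also fails if it takes over 72 s, if anything falls off the work surface, if the arm or the gripper's body presses on something with over 40 N, if the wrist force passes 120 N, or if a joint passes its speed limit or range.

### The arm

A 6-joint arm with a two-finger parallel gripper is mounted at the origin on a cart in front of the work surface, level with it; the furniture and walls round the work are solid. World frame = base frame: x ahead of the robot, y to its left, z up, the work surface at z = 0. Lengths are in m, angles in rad, forces in N, time in s.
With the tool pointing down it reaches from about 0.2 to 0.875 m from the base axis. Payload 3.4 kg.
Tool frame: the origin (TCP) lies between the finger pads; the fingertips stand 25 mm ahead of it and the grasp point (between the pads) lies 6 mm ahead of it; z points along the fingers, y is the direction in which the jaws open and shut (so a half turn about z gives the same grasp; the last joint's range is limited). The gripper opens to 94 mm and grips with 3 to 60 N. Pads are 16 mm wide; open, the fingers measure 119 mm over their backs; the gripper's body (75 mm by 177 mm) begins 78 mm behind the grasp point.
Start: joints at [1.047, 0.276, 1.505, -0, 1.361, -0.121], TCP at [0.225, 0.529, 0.23] pointing down, gripper open.
Joint ranges: [-2.89, 2.89], [-0.75, 2.08], [0.22, 2.7], [-1.18, 4.32], [0.11, 2.71], [-2.7, 2.7]. Speed limits (rad/s): [2.57, 2.57, 3.14, 3.14, 3.14, 3.14].

### API

Orientations are given as a 3x3 rotation matrix whose columns are the frame's x, y, z axes.
In Python, from plant import monitor, cams, finish_job, outline_of, place_of gives the robot as it stands. The module is installed in compiled form; this text tells all that it offers.
- The arm moves only by the tool play_rows, never from a script. Its argument "deltas" is a list of rows, each a list of 5 numbers: the finger opening in mm, from 0 to 94, then the shift along the tool's x, y, z in mm, then the turn about the tool's z in rad. In form: [[gripper, tx, ty, tz, twist], ...]. A call has 1 to 8 rows; each row is the pose to reach, as a shift and turn from the pose commanded when the call began, along the tool's axes at that moment; what a row does not reach only later rows make up. A row lasts 1/12 s, in which the tool goes at most 41.7 mm and 7.16 degrees, less where a joint would pass 70% of its speed; a pose out of reach is approached as far as the arm can. A call with a gripper value outside its range is refused whole. The fingers move at their own pace and stop on an object; "newtons" is the grip in N (left out, the last holds). Time passes only in rows, so rows that repeat a pose let the fingers close. It gives the time, the measured TCP pose, the force and the opening at its end, in the units of the state.
- monitor.read_state(): the state, without advancing time (a new reading comes with each control period).
- cams.grab_frame(name): name is "scene" or "top" or "wrist"; returns a dict with "color" (400x640x3 uint8, blue, green, red), "intrinsics" (3x3 intrinsics, pixels), "R" (3x3) and "t" (3): a world point X has camera coordinates R X + t. Camera axes: x right, y down, z forward; pixel columns grow to the right and rows downward; lengths in m; the calibration is good to about 2 mm. A picture is of the moment at which its call begins. There is no depth.
- finish_job(): hands the job in, once; it reports no verdict.
Trained networks look in a picture, given as the dict that the camera call returned (one of the last four; its "shot" number tells which), for a name from the list of things; names that differ only in an ending like _2 or _b are one class to them, and where a whole thing is asked for, a point or a joint stands for the part that bears it (a point fixed in the world has none). Each returns a list of dicts, best first, with "conf" (0 to 1); they miss things now and then, are a little off and sometimes report something else, mostly with a low value. They report only what shows in the picture. A call takes as long as a camera call.
- outline_of(picture, query): "region" (400x640 bool, what is visible of it).
- place_of(picture, query): "xyz" ([x, y, z] in m, in world coordinates, good to about 4 mm: a listed point, or the origin of a listed thing).
The state is a dict: "time_s": time; "joints": joint angles; "joint_velocities": joint speeds; "tau": joint torques, N m; "ee_pos": TCP position; "orientation": TCP orientation; "ft_force": force on the tool from outside, world axes, zero at the start; "torque": the same for the moment, N m; "opening": finger opening in m.
Only numpy, scipy, OpenCV 4.12 (cv2) and the standard library are available. Lean on these libraries where they do the work, as an engineer would, in place of code of your own. Each camera call takes 0.05 s, during which the arm holds its last target.

## Working session

There is one attempt and no reset: what is moved stays moved. The work goes in short steps, Python scripts to look and compute and a tool call to move; the robot and the scene stay as the last step left them, time stands still between calls to the robot, and variables do not carry over. Pictures are saved under pics/ and viewed, and the job is handed in when it is done.

Besides the shell and the picture viewer there is one more tool, called after "Emit:" in YAML: its name, and indented under it one key for each argument. play_rows: Moves the arm, as the interface text tells. Its arguments: {"type":"object","properties":{"deltas":{"type":"array"},"newtons":{"type":"number"}},"required":["deltas"]}

```bash
mkdir -p pics
cat > h.py <<'E'
import numpy as np, cv2
from plant import monitor, cams, finish_job, outline_of, place_of
def proj(f,X):
    c=f["R"]@np.array(X)+f["t"]; p=f["intrinsics"]@c; return p[:2]/p[2]
E
python3 - <<'E'
from h import *
s=monitor.read_state(); print(s)
for n in ["scene","top"]:
    f=cams.grab_frame(n); cv2.imwrite(f"pics/{n}0.png",f["color"]); print(n,f["intrinsics"].tolist(),f["R"].round(3).tolist(),f["t"].round(3).tolist())
    for q in ["cell_center","cell_plus","cell_minus","logger","cell_seat","spring_face","plus_contact","hood_edge","clip_gap","cradle","hive_tool","pen","queen_cage","stop_foot","spring_block"]:
        r=place_of(f,q)
        print(q,[(np.round(a["xyz"],4).tolist(),round(a["conf"],2)) for a in r[:2]])
E
```

```text
{'time_s': 0.0, 'joints': array([ 1.04698879e+00,  2.76552579e-01,  1.50609008e+00, -1.33274374e-06,
        1.36071843e+00, -1.21022834e-01]), 'joint_velocities': array([ 0.00045309,  0.0007007 , -0.00098945, -0.00073443, -0.00098061,
       -0.00124571]), 'tau': array([ 2.05569973e-03, -4.04582512e+01, -2.37230587e+01,  7.04283477e-02,
        3.42198811e-02, -1.03936329e-04]), 'ee_pos': array([0.22514547, 0.52852434, 0.22964607]), 'orientation': array([[-9.19973026e-01,  3.91980676e-01, -8.83406539e-04],
       [ 3.91981614e-01,  9.19971775e-01, -1.53197354e-03],
       [ 2.12205056e-04, -1.75565346e-03, -9.99998436e-01]]), 'ft_force': array([-0.25578118, -0.67502112,  0.63776456]), 'torque': array([0.01036594, 0.06877511, 0.04210175]), 'opening': 0.09421045755670802}
scene [[386.4943440075326, 0.0, 321.9805917212273], [0.0, 386.4943440075326, 203.4971699797117], [0.0, 0.0, 1.0]] [[0.728, -0.685, -0.024], [-0.3, -0.286, -0.91], [0.617, 0.669, -0.414]] [-0.372, 0.201, 0.836]
cell_center [([0.4761, -0.2741, 0.02], 0.72)]
cell_plus [([0.4693, -0.2364, 0.0265], 0.59), ([0.4772, 0.1436
[... 1191 characters left out ...]
ogger [([0.4861, 0.0955, 0.0015], 0.63)]
cell_seat [([0.4702, 0.097, 0.0349], 0.61), ([0.488, 0.0936, 0.0003], 0.18)]
spring_face [([0.4623, 0.072, 0.0277], 0.83)]
plus_contact [([0.4723, 0.1283, 0.0283], 0.9)]
hood_edge [([0.4596, 0.0704, 0.0547], 0.61)]
clip_gap [([0.4761, 0.1242, 0.0335], 0.9), ([0.4724, 0.0995, 0.0138], 0.44)]
cradle [([0.4707, -0.2716, 0.0033], 0.65), ([0.4774, -0.2751, 0.0117], 0.55)]
hive_tool [([0.4796, -0.155, -0.0035], 0.71)]
pen [([0.4068, 0.3381, 0.0019], 0.73)]
queen_cage [([0.5986, -0.1938, 0.0002], 0.54), ([0.476, 0.125, 0.0348], 0.37)]
stop_foot [([0.4757, 0.1447, 0.0061], 0.5)]
spring_block [([0.4039, 0.3422, -0.0023], 0.66), ([0.4746, 0.0992, 0.017], 0.57)]
```

View pics/scene0.png

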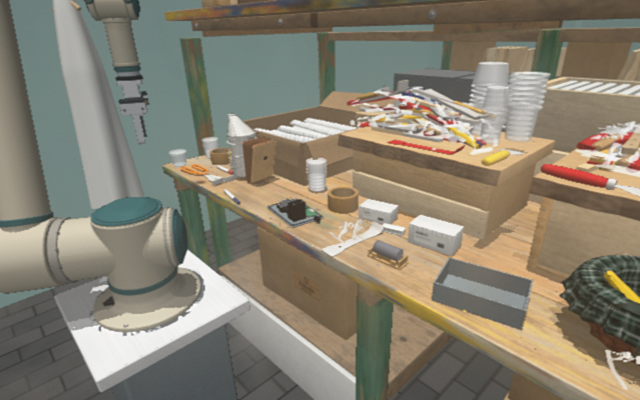

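View pics/top0.png

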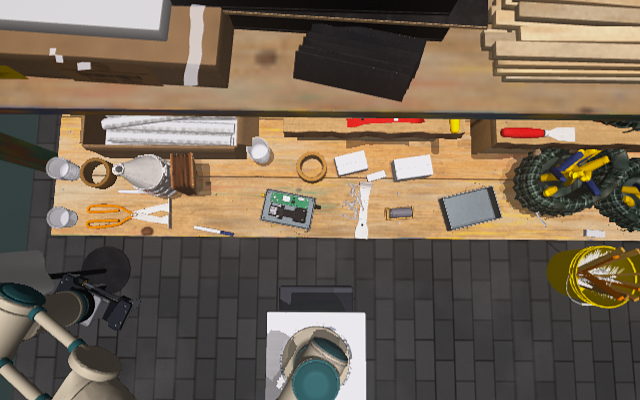

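The scene picture shows the logger at about (292,211) and the cell in its cradle at about (388,250). The top view has the logger at (287,208), the cell at (400,212) and the hive tool between them at x≈363. The button faces +y (left), which is the direction the holder needs. I'll go over the logger first for a wrist view.

Emit:
play_rows:
  deltas:
    - [94,-31,-25,0,0.11]
    - [94,-62,-51,0,0.22]
    - [94,-93,-76,0,0.33]
    - [94,-125,-102,0,0.44]
    - [94,-156,-127,0,0.55]
    - [94,-187,-153,0,0.66]
    - [94,-218,-178,0,0.77]
    - [94,-250,-204,0,0.88]

```text
time_s: 2.27
ee_pos: [0.3759, 0.2417, 0.2308]
orientation: [[-0.279, 0.96, 0.001], [0.96, 0.279, 0.001], [0.0, 0.001, -1.0]]
ft_force: [1.1, 0.4, 0.8]
opening: 0.0941
```

Run:
```python
from h import *
s=monitor.read_state(); print(s["time_s"],s["ee_pos"],s["orientation"].round(3).tolist(),s["joints"].round(3))
R=s["orientation"]; d=R.T@(np.array([.44,.10,.23])-s["ee_pos"]); print(d*1000, np.degrees(np.arctan2(R[1,0],R[0,0])))
```

```text
2.2667 [0.37587466 0.24173282 0.23080388] [[-0.279, 0.96, 0.001], [0.96, 0.279, 0.001], [0.0, 0.001, -1.0]] [0.415 0.08  1.755 0.    1.305 0.132]
[-154.00354697   21.98195951    0.77394803] 106.22016521833837
```

Emit:
play_rows:
  deltas:
    - [94,-31,4,0,0.11]
    - [94,-62,8,0,0.22]
    - [94,-93,12,0,0.33]
    - [94,-124,17,0,0.44]
    - [94,-154,22,0,0.457]
    - [94,-154,22,0,0.457]

```text
time_s: 2.77
ee_pos: [0.4428, 0.0977, 0.2307]
orientation: [[0.173, 0.985, 0.002], [0.985, -0.173, -0.003], [-0.002, 0.003, -1.0]]
ft_force: [0.3, -0.3, -0.6]
opening: 0.0938
```

Run:
```python
from h import *
s=monitor.read_state(); print(s["time_s"],s["ee_pos"],s["orientation"].round(3).tolist())
f=cams.grab_frame("wrist"); cv2.imwrite("pics/w1.png",f["color"])
np.save("w1.npy",dict(R=f["R"],t=f["t"],K=f["intrinsics"]),allow_pickle=True)
print(f["intrinsics"].round(1).tolist(),f["R"].round(3).tolist(),f["t"].round(3).tolist())
for q in ["logger","cell_seat","spring_face","plus_contact","hood_edge","clip_gap","stop_foot","spring_block"]:
    r=place_of(f,q); print(q,[(np.round(a["xyz"],4).tolist(),round(a["conf"],2)) for a in r[:2]])
```

```text
2.7667 [0.4428297  0.09770331 0.23065181] [[0.173, 0.985, 0.002], [0.985, -0.173, -0.003], [-0.002, 0.003, -1.0]]
[[295.5, 0.0, 317.6], [0.0, 295.5, 199.9], [0.0, 0.0, 1.0]] [[0.985, -0.173, 0.003], [-0.168, -0.953, 0.253], [-0.041, -0.25, -0.967]] [-0.42, 0.141, 0.434]
logger [([0.4835, 0.0979, 0.0028], 0.81), ([0.4638, 0.0702, 0.0556], 0.47)]
cell_seat [([0.4683, 0.0947, 0.0297], 0.85), ([0.4799, 0.1435, 0.0055], 0.7)]
spring_face [([0.4608, 0.0661, 0.0359], 0.91)]
plus_contact [([0.4744, 0.1306, 0.0306], 0.96)]
hood_edge [([0.4639, 0.0696, 0.0568], 0.59)]
clip_gap [([0.4745, 0.1265, 0.037], 0.61), ([0.4628, 0.0665, 0.0359], 0.32)]
stop_foot [([0.4756, 0.1422, 0.0052], 0.93), ([0.4631, 0.0719, 0.054], 0.56)]
spring_block []
```

View pics/w1.png

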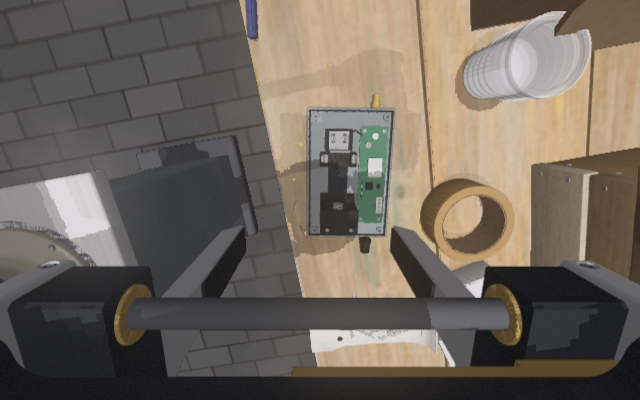

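The wrist view shows the logger plate from about (308,107) to (390,237), with the contact and clips at about (338,145) and the hood at about (338,215). I'll go lower for a sharper fit.

Run:
```python
from h import *
d=np.load("w1.npy",allow_pickle=True).item(); R,t,K=d["R"],d["t"],d["K"]
C=-R.T@t; print("cam",C)
tcp=np.array([.4428,.0977,.2307]); 
for sh in [(0,0,-.1),(0.02,-.05,-.1),(0.02,-.08,-.1)]:
    t2=-R@(C+np.array(sh))
    for X in [(.4735,.131,.03),(.4685,.099,.03),(.4637,.07,.05),(.455,.02,.01)]:
        c=R@np.array(X)+t2; p=K@c; print(sh,X,(p[:2]/p[2]).round(0))
im=cv2.imread("pics/w1.png"); cv2.imwrite("pics/w1z.png",cv2.resize(im[95:250,290:410],None,fx=5,fy=3.8,interpolation=cv2.INTER_CUBIC)[:600])
```

```text
cam [0.45491596 0.16964572 0.38492076]
(0, 0, -0.1) (0.4735, 0.131, 0.03) [346. 164.]
(0, 0, -0.1) (0.4685, 0.099, 0.03) [346. 200.]
(0, 0, -0.1) (0.4637, 0.07, 0.05) [347. 240.]
(0, 0, -0.1) (0.455, 0.02, 0.01) [342. 271.]
(0.02, -0.05, -0.1) (0.4735, 0.131, 0.03) [313. 109.]
(0.02, -0.05, -0.1) (0.4685, 0.099, 0.03) [314. 149.]
(0.02, -0.05, -0.1) (0.4637, 0.07, 0.05) [314. 187.]
(0.02, -0.05, -0.1) (0.455, 0.02, 0.01) [314. 229.]
(0.02, -0.08, -0.1) (0.4735, 0.131, 0.03) [306.  70.]
(0.02, -0.08, -0.1) (0.4685, 0.099, 0.03) [307. 112.]
(0.02, -0.08, -0.1) (0.4637, 0.07, 0.05) [307. 150.]
(0.02, -0.08, -0.1) (0.455, 0.02, 0.01) [309. 200.]
```

Emit:
play_rows:
  deltas:
    - [94,-9,7,33,0]
    - [94,-18,13,66,0]
    - [94,-27,20,100,0]
    - [94,-36,26,130,0]
    - [94,-36,26,130,0]
    - [94,-36,26,130,0]

```text
time_s: 3.72
ee_pos: [0.4588, 0.0624, 0.0997]
orientation: [[0.168, 0.986, -0.004], [0.986, -0.168, 0.0], [-0.0, -0.004, -1.0]]
ft_force: [0.8, -0.1, 0.6]
opening: 0.0938
```

Run:
```python
from h import *
s=monitor.read_state(); print(s["time_s"],s["ee_pos"])
f=cams.grab_frame("wrist"); cv2.imwrite("pics/w2.png",f["color"])
np.save("w2.npy",dict(R=f["R"],t=f["t"],K=f["intrinsics"]),allow_pickle=True)
for q in ["logger","cell_seat","spring_face","plus_contact","hood_edge","clip_gap","stop_foot"]:
    r=place_of(f,q); print(q,[(np.round(a["xyz"],4).tolist(),round(a["conf"],2)) for a in r[:2]])
cv2.imwrite("pics/w2z.png",cv2.resize(f["color"][60:310,210:450],None,fx=2.4,fy=2.4,interpolation=cv2.INTER_CUBIC))
```

```text
3.7167 [0.45881364 0.06242968 0.0997236 ]
logger [([0.4848, 0.0966, -0.0021], 0.62)]
cell_seat []
spring_face [([0.465, 0.0671, 0.0357], 0.78), ([0.4689, 0.0968, 0.0312], 0.4)]
plus_contact [([0.4723, 0.1282, 0.0308], 0.69)]
hood_edge [([0.4643, 0.0685, 0.0542], 0.9), ([0.4636, 0.0662, 0.0369], 0.66)]
clip_gap [([0.4758, 0.1255, 0.0368], 0.67)]
stop_foot [([0.4784, 0.1412, 0.0072], 0.65)]
```

View pics/w2z.png

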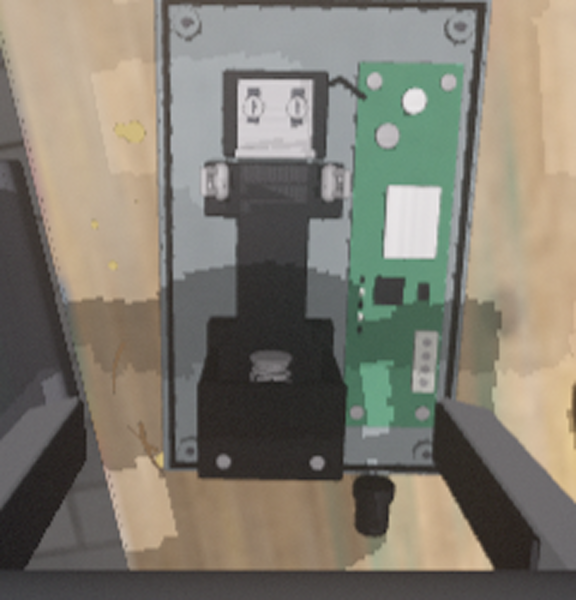

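The zoomed wrist view (zoom px) shows the clips at (216,181) and (336,181), the contact plate front edge at y≈157, the hood front edge from (200,382) to (345,382), the spring disc at (270,355) and the hood screws at (223,462) and (318,462). Next I fit the seat pose.

```bash
cat > fit.py <<'E'
from h import *
from scipy.optimize import least_squares
d=np.load("w2.npy",allow_pickle=True).item(); R,t,K=d["R"],d["t"],d["K"]
# seat-frame x, y, height above table, zoom u, v (None = unused)
P=[(28.5,0,44,276,181),(33,0,37,275,None),(-28,0,58,272.5,382),(-36,0,58,270.5,None),(0,0,16,272.5,None),(-27,0,37,270.5,352),
   (48,0,37,275.5,None)]
def w(p,x,y,z):
    c,s=np.cos(p[2]),np.sin(p[2]); return np.array([p[0]+c*x-s*y,p[1]+s*x+c*y,z])
def res(p):
    r=[]
    for x,y,z,u,v in P:
        c=K@(R@w(p,x/1e3,y/1e3,z/1e3)+t); q=(c[:2]/c[2]-[210,60])*2.4
        r.append(q[0]-u)
        if v is not None: r.append(q[1]-v)
    return np.array(r)
o=least_squares(res,[.469,.098,1.4]); p=o.x
if __name__=="__main__":
    print(p[:2],np.degrees(p[2])); print(o.fun.round(1))
    for n,x,z in [("spring",-27,32),("contact",35,32),("hood",-28,54),("clip",28.5,36.5)]: print(n,w(p,x/1e3,0,z/1e3).round(4))
E
python3 fit.py
```

```text
[0.46900409 0.09767196] 79.36565646025402
[-0.7 -1.9  0.1 -0.7 -2.   0.8 -0.8  0.4  4.5  0.8]
spring [0.464  0.0711 0.032 ]
contact [0.4755 0.1321 0.032 ]
hood [0.4638 0.0702 0.054 ]
clip [0.4743 0.1257 0.0365]
```

Emit:
play_rows:
  deltas:
    - [94,-10,2,-20,0]
    - [94,-48,10,-40,-0.05]
    - [94,-88,19,-40,-0.1]
    - [94,-128,27,-40,-0.17]
    - [94,-168,35,-40,-0.17]
    - [94,-208,44,-40,-0.17]
    - [94,-248,52,-40,-0.17]
    - [94,-288,60,-40,-0.17]

```text
time_s: 4.78
ee_pos: [0.4704, -0.2339, 0.1411]
orientation: [[-0.001, 1.0, 0.001], [1.0, 0.001, -0.0], [-0.0, 0.001, -1.0]]
ft_force: [0.9, -0.0, -0.2]
opening: 0.0939
```

Run:
```python
from h import *
s=monitor.read_state(); R=s["orientation"]; print(s["time_s"],s["ee_pos"],np.degrees(np.arctan2(R[1,0],R[0,0])))
print(R.T@(np.array([.473,-.31,.13])-s["ee_pos"])*1000)
```

```text
4.7833 [ 0.47041258 -0.23390147  0.14114125] 90.043619989142
[-76.09571527   2.51595103  11.17682107]
```

Emit:
play_rows:
  deltas:
    - [94,-38,2,6,0]
    - [94,-72,2,11,0]
    - [94,-72,2,11,0]
    - [94,-72,2,11,0]

```text
time_s: 5.12
ee_pos: [0.4724, -0.3054, 0.1292]
orientation: [[0.002, 1.0, -0.0], [1.0, -0.002, 0.001], [0.001, -0.0, -1.0]]
ft_force: [-0.1, 1.6, 0.5]
opening: 0.094
```

Run:
```python
from h import *
s=monitor.read_state(); print(s["time_s"],s["ee_pos"])
f=cams.grab_frame("wrist"); cv2.imwrite("pics/w3.png",f["color"])
np.save("w3.npy",dict(R=f["R"],t=f["t"],K=f["intrinsics"]),allow_pickle=True)
for q in ["cell_center","cell_plus","cell_minus","cradle","hive_tool"]:
    r=place_of(f,q); print(q,[(np.round(a["xyz"],4).tolist(),round(a["conf"],2)) for a in r[:2]])
cv2.imwrite("pics/w3z.png",cv2.resize(f["color"][60:310,200:440],None,fx=2.4,fy=2.4,interpolation=cv2.INTER_CUBIC))
```

```text
5.1167 [ 0.47237922 -0.3053748   0.12922346]
cell_center [([0.473, -0.2732, 0.0241], 0.67)]
cell_plus [([0.4732, -0.2386, 0.0212], 0.83)]
cell_minus [([0.4774, -0.3055, 0.0256], 0.77)]
cradle []
hive_tool [([0.4835, -0.1553, -0.0028], 0.63)]
```

View pics/w3z.png

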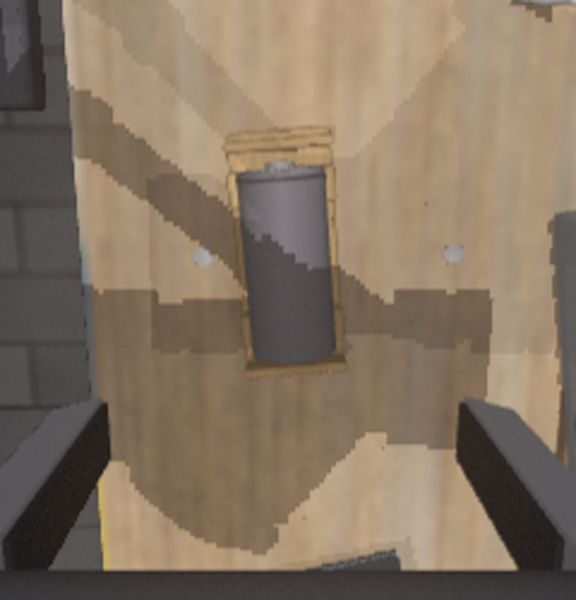

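View pics/w3.png

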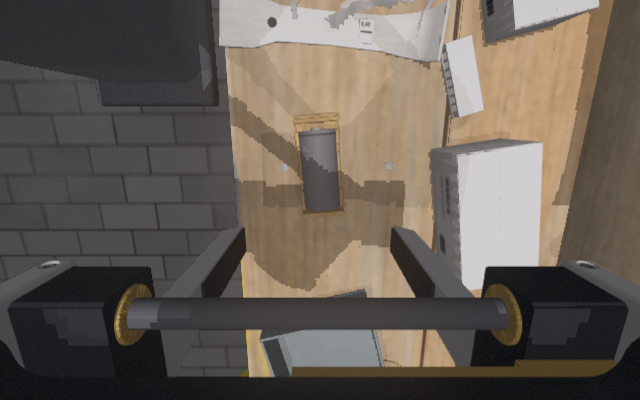

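```bash
cat > fit2.py <<'E'
from h import *
from scipy.optimize import least_squares
d=np.load("w3.npy",allow_pickle=True).item(); R,t,K=d["R"],d["t"],d["K"]
P=[(32.5,0,42,282,176),(35,0,29,279.5,163),(-35,0,42,293,361),(-30,0,30,292.5,None),(28,0,30,282,None)]
def w(p,x,y,z):
    c,s=np.cos(p[2]),np.sin(p[2]); return np.array([p[0]+c*x-s*y,p[1]+s*x+c*y,z])
def res(p):
    r=[]
    for x,y,z,u,v in P:
        c=K@(R@w(p,x/1e3,y/1e3,z/1e3)+t); q=(c[:2]/c[2]-[200,60])*2.4
        r.append(q[0]-u)
        if v is not None: r.append(q[1]-v)
    return np.array(r)
o=least_squares(res,[.472,-.272,1.6]); p=o.x
print(p[:2],np.degrees(p[2])); print(o.fun.round(1))
E
python3 fit2.py
```

```text
[ 0.47395455 -0.27146581] 93.69576354946103
[-1.1 -4.4  1.   0.3  0.6  4.8 -0.3 -0.2]
```

Run:
```python
from h import *
d=np.load("w3.npy",allow_pickle=True).item(); R,t,K=d["R"],d["t"],d["K"]; C=-R.T@t
print(C)
for u,v in [(432,148),(449,288),(462,285),(441,45)]:
    r=R.T@np.linalg.inv(K)@np.array([u,v,1.])
    for z in [0,.04,.08]: print((u,v),z,(C+r*(z-C[2])/r[2]).round(3))
s=monitor.read_state();Rt=s["orientation"]; print(Rt.T@(np.array([.4735,-.267,.038])-s["ee_pos"])*1000)
```

```text
[ 0.47238645 -0.23281943  0.28369338]
(432, 148) 0 [ 0.581 -0.256  0.   ]
(432, 148) 0.04 [ 0.565 -0.252  0.04 ]
(432, 148) 0.08 [ 0.55  -0.249  0.08 ]
(449, 288) 0 [ 0.613 -0.404  0.   ]
(449, 288) 0.04 [ 0.593 -0.38   0.04 ]
(449, 288) 0.08 [ 0.573 -0.356  0.08 ]
(462, 285) 0 [ 0.627 -0.401  0.   ]
(462, 285) 0.04 [ 0.605 -0.377  0.04 ]
(462, 285) 0.08 [ 0.583 -0.353  0.08 ]
(441, 45) 0 [ 0.58  -0.167  0.   ]
(441, 45) 0.04 [ 0.565 -0.176  0.04 ]
(441, 45) 0.08 [ 0.55  -0.185  0.08 ]
[35.49173732  0.75153943 91.89188582]
```

The cell shows in the zoom from button (280,165) to flat end (293,361), which gives centre (0.474,-0.272) and yaw about 93.5°. I grasp 5 mm toward the button.

Emit:
play_rows:
  deltas:
    - [66,18,0,25,-0.06]
    - [66,35,1,50,-0.06]
    - [66,35,1,50,-0.06]
    - [66,35,1,75,-0.06]
    - [66,35,1,92,-0.06]
    - [66,35,1,92,-0.06]
    - [66,35,1,92,-0.06]

```text
time_s: 6.0
ee_pos: [0.4738, -0.269, 0.0379]
orientation: [[-0.062, 0.998, -0.0], [0.998, 0.062, 0.0], [0.0, -0.0, -1.0]]
ft_force: [0.2, -0.3, -0.1]
opening: 0.0662
```

Emit:
play_rows:
  deltas:
    - [28,0,0,0,0]
    - [28,0,0,0,0]
    - [28,0,0,0,0]
    - [28,0,0,0,0]
    - [28,0,0,0,0]
    - [28,0,0,0,0]
    - [28,0,0,0,0]
    - [28,0,0,0,0]
  newtons: 20

```text
time_s: 6.67
ee_pos: [0.4738, -0.2691, 0.0378]
orientation: [[-0.061, 0.998, 0.0], [0.998, 0.061, -0.0], [-0.0, 0.0, -1.0]]
ft_force: [-1.0, 0.6, 3.5]
opening: 0.0317
```

Emit:
play_rows:
  deltas:
    - [28,0,0,-15,0]
    - [28,0,0,-30,0]
    - [28,0,0,-40,0]
    - [28,0,0,-40,0]
    - [28,0,0,-40,0]

```text
time_s: 7.08
ee_pos: [0.4737, -0.269, 0.0776]
orientation: [[-0.061, 0.998, 0.001], [0.998, 0.061, -0.0], [-0.0, 0.001, -1.0]]
ft_force: [0.7, -0.2, -1.8]
opening: 0.0316
```

Run:
```python
from h import *
s=monitor.read_state(); print(s["time_s"],s["ee_pos"],s["opening"],s["ft_force"])
f=cams.grab_frame("wrist"); cv2.imwrite("pics/w4.png",f["color"]); g=cams.grab_frame("scene")
np.save("w4.npy",dict(R=f["R"],t=f["t"],K=f["intrinsics"]),allow_pickle=True)
for ff in (f,g):
  for q in ["cell_center","cell_plus","cell_minus"]:
    r=place_of(ff,q); print(q,[(np.round(a["xyz"],4).tolist(),round(a["conf"],2)) for a in r[:2]])
cv2.imwrite("pics/w4z.png",cv2.resize(f["color"][60:310,200:440],None,fx=2.4,fy=2.4,interpolation=cv2.INTER_CUBIC))
cv2.imwrite("pics/s4z.png",cv2.resize(g["color"][180:280,340:460],None,fx=5,fy=5,interpolation=cv2.INTER_CUBIC))
```

```text
7.0833 [ 0.47368889 -0.26898152  0.07756582] 0.031647356599625566 [ 0.6832644  -0.22940038 -1.8151713 ]
cell_center [([0.4713, -0.2747, 0.0621], 0.95), ([0.4739, -0.2413, 0.0622], 0.4)]
cell_plus [([0.4713, -0.2393, 0.0614], 0.58)]
cell_minus [([0.4735, -0.3065, 0.0655], 0.56), ([0.4836, -0.1497, -0.0006], 0.21)]
cell_center [([0.4719, -0.2714, 0.0599], 0.5), ([0.464, 0.0998, 0.0163], 0.43)]
cell_plus [([0.4692, -0.2345, 0.0644], 0.69), ([0.476, -0.3039, 0.0666], 0.47)]
cell_minus [([0.4753, -0.304, 0.0654], 0.65)]
```

View pics/w4z.png

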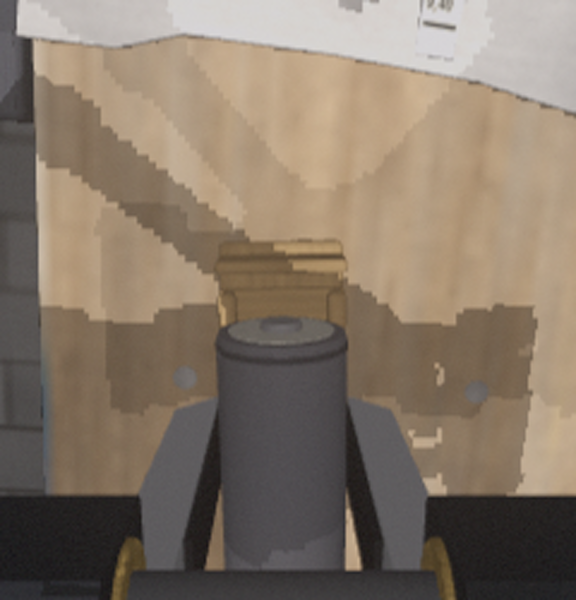

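View pics/s4z.png

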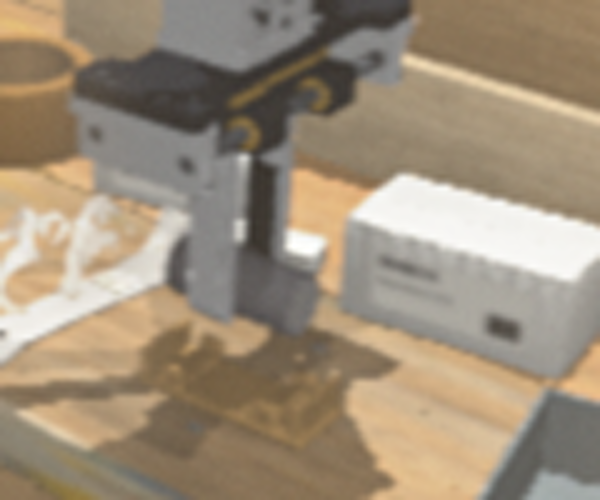

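The wrist zoom shows the cell held with its button face at about (281,332), and the scene view shows it held level. I'll overlay the model to calibrate the pose, so I can use it to measure the tilt later.

```bash
cat > ov.py <<'E'
from h import *
def draw(img,cam,s,a,th,drop=.012,oy=0,S=2.4,off=(200,60),yawo=0):
    Rt=s["orientation"]; R,t,K=cam["R"],cam["t"],cam["K"]
    g=s["ee_pos"]+Rt@np.array([0,oy,drop])
    ax=np.cos(th)*Rt[:,0]+np.sin(th)*(-Rt[:,2]); ax/=np.linalg.norm(ax)   # th>0 button up
    lat=Rt[:,1]; up=np.cross(lat,ax); up*=np.sign(up[2])
    def P(X): c=K@(R@X+t); return ((c[:2]/c[2]-off)*S)
    def circ(l,r,col):
        q=np.array([P(g+ax*(l-a)+r*(np.cos(u)*lat+np.sin(u)*up)) for u in np.linspace(0,6.3,60)])
        cv2.polylines(img,[q.round().astype(int).reshape(-1,1,2)],False,col,1)
        return q
    q=circ(.0675,.016,(0,255,0)); circ(.0675,.005,(255,255,0)); circ(.07,.005,(0,0,255)); circ(0,.016,(255,0,255))
    return q, g-ax*a, g+ax*(.07-a)
E
python3 - <<'E'
from ov import *
s=monitor.read_state(); cam=np.load("w4.npy",allow_pickle=True).item()
im=cv2.imread("pics/w4z.png")
q,m,p=draw(im,cam,s,.039,0); print(q.min(0),q.max(0),m,p)
cv2.imwrite("pics/w4o.png",im[200:])
E
```

```text
[215.61116462 322.63463067] [347.47260254 356.42833227] [ 0.47572855 -0.3076904   0.06490906] [ 0.47146638 -0.2378203   0.06495832]
```

View pics/w4o.png

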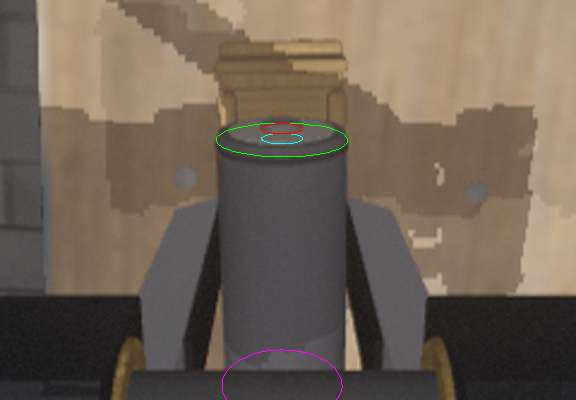

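Emit:
play_rows:
  deltas:
    - [28,-38,0,0,0]
    - [28,-76,0,0,0]
    - [28,-76,0,10,0]
    - [28,-76,0,20,0]
    - [28,-76,0,25,0]
    - [28,-76,0,25,0]

```text
time_s: 7.98
ee_pos: [0.4766, -0.3426, 0.0504]
orientation: [[-0.061, 0.998, -0.004], [0.998, 0.061, 0.004], [0.004, -0.003, -1.0]]
ft_force: [0.5, 0.5, -1.0]
opening: 0.0316
```

Emit:
play_rows:
  deltas:
    - [28,0,0,2,0]
    - [28,0,0,4,0]
    - [28,0,0,6,0]
    - [28,0,0,6,0]

```text
time_s: 8.32
ee_pos: [0.4781, -0.3447, 0.047]
orientation: [[-0.062, 0.998, -0.0], [0.998, 0.062, -0.001], [-0.001, -0.0, -1.0]]
ft_force: [-1.8, -0.5, 1.5]
opening: 0.0316
```

```bash
cat > look.py <<'E'
from ov import *
import sys
def look(n,a,th,**k):
    s=monitor.read_state(); print(s["time_s"],s["ee_pos"].round(4),s["ft_force"].round(1),s["torque"].round(2),round(s["opening"]*1e3,2))
    f=cams.grab_frame("wrist"); cam=dict(R=f["R"],t=f["t"],K=f["intrinsics"]); np.save(n+".npy",cam,allow_pickle=True)
    z=cv2.resize(f["color"][60:310,200:440],None,fx=2.4,fy=2.4,interpolation=cv2.INTER_CUBIC)
    cv2.imwrite(f"pics/{n}z.png",z); o=z.copy(); q,m,p=draw(o,cam,s,a,th,**k)
    cv2.imwrite(f"pics/{n}o.png",o); print("model minus",m.round(4),"plus",p.round(4))
    return f,s
E
python3 - <<'E'
from look import *
look("w5",.0385,np.radians(0))
E
```

```text
8.3167 [ 0.4781 -0.3447  0.047 ] [-1.8 -0.5  1.5] [-0.08  0.49  0.08] 31.59
model minus [ 0.4805 -0.3832  0.035 ] plus [ 0.4761 -0.3133  0.0349]
```

View pics/w5o.png

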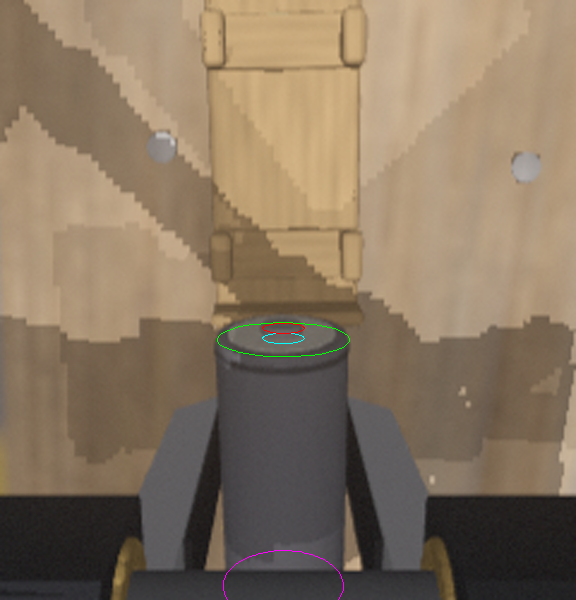

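The button face is now taller, at rows 315–368, so tilting is working (about 7°). I'll press further.

Emit:
play_rows:
  deltas:
    - [28,0,0,2,0]
    - [28,0,0,4,0]
    - [28,0,0,4,0]
    - [28,0,0,4,0]

```text
time_s: 8.7
ee_pos: [0.4784, -0.3457, 0.0427]
orientation: [[-0.061, 0.998, 0.001], [0.998, 0.061, -0.002], [-0.002, 0.001, -1.0]]
ft_force: [-2.6, -3.4, 3.2]
opening: 0.0313
```

Run:
```python
from look import *
look("w6",.0385,np.radians(17))
```

```text
8.7 [ 0.4784 -0.3457  0.0427] [-2.6 -3.4  3.2] [-0.54  0.52  0.08] 31.27
model minus [ 0.4807 -0.3825  0.0195] plus [ 0.4766 -0.3156  0.0398]
```

View pics/w6o.png

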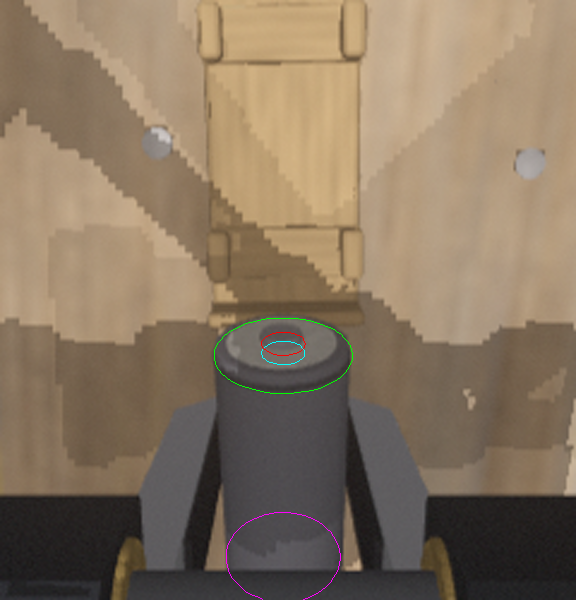

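Emit:
play_rows:
  deltas:
    - [28,0,0,-10,0]
    - [28,0,0,-20,0]
    - [28,10,0,-40,0]
    - [28,20,0,-50,0]
    - [28,20,0,-50,0]
    - [28,20,0,-50,0]
  newtons: 45

```text
time_s: 9.25
ee_pos: [0.4775, -0.3241, 0.0932]
orientation: [[-0.062, 0.998, 0.001], [0.998, 0.062, -0.001], [-0.001, 0.001, -1.0]]
ft_force: [-0.1, -0.3, -1.3]
opening: 0.0313
```

Run:
```python
from look import *
f,s=look("w7",.0378,np.radians(16))
for q in ["cell_center","cell_plus","cell_minus"]:
    r=place_of(f,q); print(q,[(np.round(a["xyz"],4).tolist(),round(a["conf"],2)) for a in r[:2]])
o=cv2.imread("pics/w7o.png"); z=cv2.imread("pics/w7z.png"); 
cv2.imwrite("pics/w7c.png",np.hstack([cv2.resize(z[290:420,190:380],None,fx=2.1,fy=2.1,interpolation=cv2.INTER_CUBIC),cv2.resize(o[290:420,190:380],None,fx=2.1,fy=2.1,interpolation=cv2.INTER_CUBIC)]))
```

```text
9.25 [ 0.4775 -0.3241  0.0932] [-0.1 -0.3 -1.3] [-0.1   0.09  0.06] 31.34
model minus [ 0.4797 -0.3604  0.0708] plus [ 0.4755 -0.2932  0.09  ]
cell_center [([0.4781, -0.327, 0.0792], 0.82)]
cell_plus [([0.4781, -0.2944, 0.083], 0.68)]
cell_minus [([0.4812, -0.3601, 0.0785], 0.84)]
```

View pics/w7c.png

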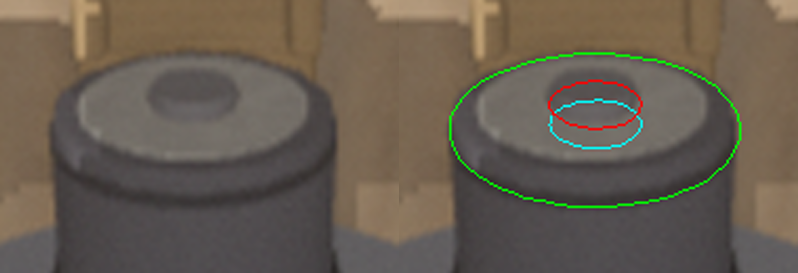

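Run:
```python
import cv2,numpy as np
z=cv2.imread("pics/w4z.png"); o=np.zeros_like(z)
a=cv2.resize(z[290:420,190:380],None,fx=4,fy=4,interpolation=cv2.INTER_CUBIC)
cv2.imwrite("pics/w4c.png",a)
z=cv2.imread("pics/w7z.png")
cv2.imwrite("pics/w7d.png",cv2.resize(z[290:420,190:380],None,fx=4,fy=4,interpolation=cv2.INTER_CUBIC))
```

```text
(no output)
```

View pics/w4c.png

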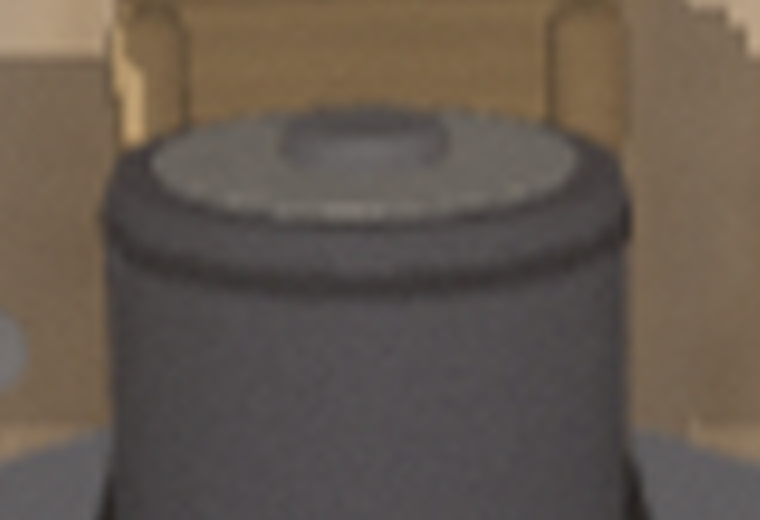

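View pics/w7d.png

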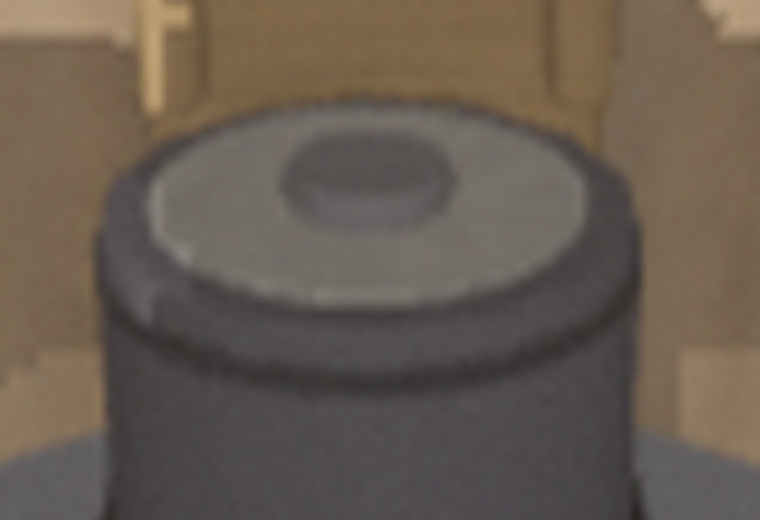

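```bash
cat > fit3.py <<'E'
from ov import *
from scipy.optimize import least_squares
def pred(cam,pos,Rt,a,th,drop,oy,r):
    R,t,K=cam["R"],cam["t"],cam["K"]
    g=pos+Rt@np.array([0,oy,drop]); ax=np.cos(th)*Rt[:,0]-np.sin(th)*Rt[:,2]
    lat=Rt[:,1]; up=np.cross(lat,ax); up*=np.sign(up[2])
    P=lambda X:(((K@(R@X+t))[:2]/(K@(R@X+t))[2]-[200,60])*2.4-[190,290])*4
    q=np.array([P(g+ax*(.0675-a)+r*(np.cos(u)*lat+np.sin(u)*up)) for u in np.linspace(0,2*np.pi,181)])
    b=P(g+ax*(.07-a))
    return np.array([q[:,0].min(),q[:,0].max(),q[:,1].min(),q[:,1].max(),b[1]])
if __name__=="__main__":
    c4=np.load("w4.npy",allow_pickle=True).item(); c7=np.load("w7.npy",allow_pickle=True).item()
    def Rm(y,e=0): return np.array([[np.cos(y),np.sin(y),0],[np.sin(y),-np.cos(y),0],[0,0,-1.]])
    R4=Rm(np.arctan2(.998,-.061))
    o4=np.array([150,578,104,220,122]); o7=np.array([148,587,100,306,162])
    p4=np.array([.47369,-.26898,.07757]); p7=np.array([.4775,-.3241,.0932])
    def res(x):
        a,t4,t7,d7,oy,r=x
        return np.r_[pred(c4,p4,R4,a,t4,.0118,oy,r)-o4, pred(c7,p7,R4,a,t7,d7,oy,r)-o7]
    s=least_squares(res,[.038,0,.2,.012,0,.0125],x_scale=[.001,.02,.02,.001,.001,.001])
    x=s.x; print("a",x[0],"th4,7",np.degrees(x[1:3]),"drop",x[3],"oy",x[4],"r",x[5]); print(s.fun.round(0))
E
python3 fit3.py
```

```text
a 0.03628162367390632 th4,7 [ 1.61914997 13.05815705] drop 0.012126609648433439 oy -0.0003872580905437597 r 0.012771089000452455
[ 2.  0.  2.  2. -3. -1. -0.  1.  2. -3.]
```

The fit of the button disc in both views gives a = 36.3 mm from the flat end and a tilt of 13°. I want about 17°, so I press once more.

Emit:
play_rows:
  deltas:
    - [28,-16,0,15,0]
    - [28,-16,0,30,0]
    - [28,-16,0,40,0]
    - [28,-16,0,45,0]
    - [28,-16,0,49,0]
    - [28,-16,0,52,0]
    - [28,-16,0,52,0]
  newtons: 20

```text
time_s: 10.03
ee_pos: [0.4776, -0.341, 0.0406]
orientation: [[-0.061, 0.998, -0.001], [0.998, 0.061, -0.001], [-0.0, -0.001, -1.0]]
ft_force: [0.2, -0.8, 0.6]
opening: 0.0314
```

Emit:
play_rows:
  deltas:
    - [28,0,0,0,0]
    - [28,0,0,-20,0]
    - [28,0,0,-50,0]
    - [28,0,0,-50,0]
    - [28,0,0,-50,0]
    - [28,0,0,-50,0]
  newtons: 45

```text
time_s: 10.53
ee_pos: [0.478, -0.3402, 0.0901]
orientation: [[-0.061, 0.998, 0.0], [0.998, 0.061, 0.001], [0.001, 0.0, -1.0]]
ft_force: [-0.5, 0.3, -2.1]
opening: 0.031
```

Run:
```python
from look import *
f,s=look("w8",.0363,np.radians(17),drop=.0121)
z=cv2.imread("pics/w8z.png")
cv2.imwrite("pics/w8d.png",cv2.resize(z[290:420,190:380],None,fx=4,fy=4,interpolation=cv2.INTER_CUBIC))
```

```text
10.5333 [ 0.478  -0.3402  0.0901] [-0.5  0.3 -2.1] [-0.04  0.05  0.02] 31.05
model minus [ 0.4801 -0.3748  0.0674] plus [ 0.476  -0.308   0.0879]
```

View pics/w8d.png

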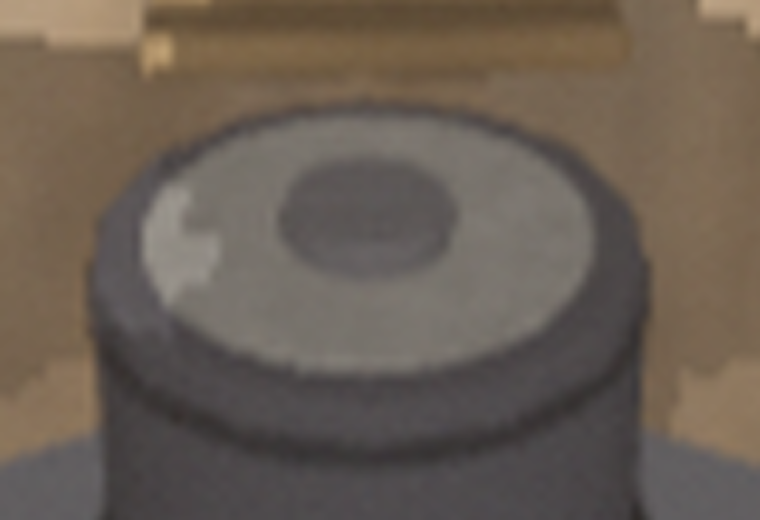

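```bash
cat > fit4.py <<'E'
from fit3 import *
def fit(n,obs,pos,Rt):
    c=np.load(n+".npy",allow_pickle=True).item()
    s=least_squares(lambda x:pred(c,np.array(pos),Rt,x[0],x[1],x[2],x[3],.01277)-np.array(obs),[.0363,.3,.012,0],x_scale=[.001,.02,.001,.001])
    print("a %.4f th %.2f drop %.4f oy %.4f"%(s.x[0],np.degrees(s.x[1]),s.x[2],s.x[3]),s.fun.round(0))
E
python3 - <<'E'
from fit4 import *
s=monitor.read_state(); fit("w8",[141,595,104,375,205],s["ee_pos"],s["orientation"])
E
```

```text
a 0.0361 th 21.24 drop 0.0111 oy 0.0002 [ 1. -1.  3.  4. -7.]
```

The tilt is now about 21°, slightly too much. On the way I'll use the free worktop between the hive tool and the logger to trim it to about 17.5°.

Emit:
play_rows:
  deltas:
    - [28,35,2,0,0]
    - [28,72,4,0,0.05]
    - [28,110,6,0,0.1]
    - [28,150,8,0,0.15]
    - [28,190,10,0,0.2]
    - [28,230,12,0,0.246]
    - [28,268,14,0,0.246]
    - [28,285,14,0,0.246]

```text
time_s: 11.25
ee_pos: [0.4723, -0.051, 0.0891]
orientation: [[0.182, 0.983, -0.004], [0.983, -0.182, 0.003], [0.002, -0.004, -1.0]]
ft_force: [0.5, 0.1, -1.0]
opening: 0.0309
```

Emit:
play_rows:
  deltas:
    - [28,0,0,15,0]
    - [28,0,0,30,0]
    - [28,0,0,40,0]
    - [28,0,0,46,0]
    - [28,0,0,50,0]
    - [28,0,0,53,0]
    - [28,0,0,53,0]
    - [28,0,0,53,0]
  newtons: 20

```text
time_s: 11.92
ee_pos: [0.4748, -0.0557, 0.0376]
orientation: [[0.184, 0.983, 0.0], [0.983, -0.184, -0.0], [-0.0, 0.0, -1.0]]
ft_force: [0.8, 0.4, -1.8]
opening: 0.0317
```

```bash
cat >> look.py <<'E'
def crop(n):
    z=cv2.imread(f"pics/{n}z.png"); cv2.imwrite(f"pics/{n}d.png",cv2.resize(z[290:420,190:380],None,fx=4,fy=4,interpolation=cv2.INTER_CUBIC))
E
python3 - <<'E'
from look import *
look("w9",.0363,np.radians(17),drop=.0115); crop("w9")
E
```

```text
11.9167 [ 0.4748 -0.0557  0.0376] [ 0.8  0.4 -1.8] [-0.11  0.04 -0.01] 31.7
model minus [ 0.4684 -0.0898  0.0154] plus [ 0.4807 -0.024   0.0359]
```

View pics/w9d.png

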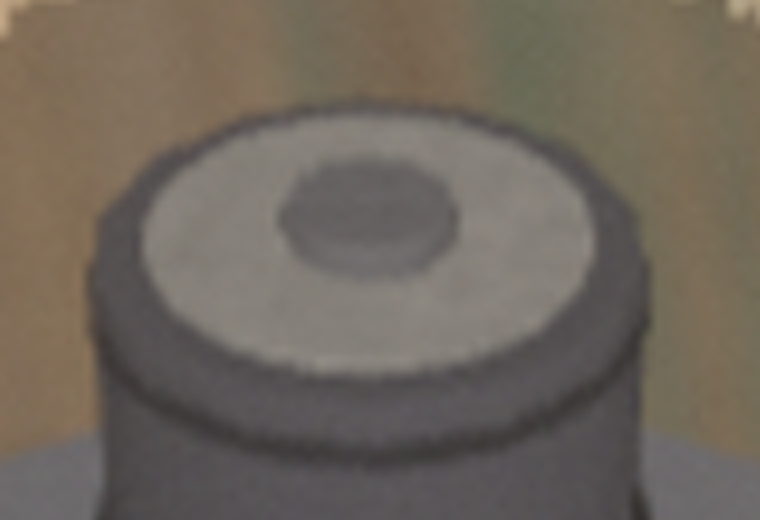

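Emit:
play_rows:
  deltas:
    - [28,0,0,1,0]
    - [28,0,0,2,0]
    - [28,0,0,2,0]

```text
time_s: 12.22
ee_pos: [0.4753, -0.0554, 0.0361]
orientation: [[0.184, 0.983, 0.002], [0.983, -0.184, 0.0], [0.0, 0.002, -1.0]]
ft_force: [-0.1, 2.5, 3.8]
opening: 0.0316
```

Emit:
play_rows:
  deltas:
    - [28,0,0,1,0]
    - [28,0,0,2,0]
    - [28,0,0,2,0]

```text
time_s: 12.47
ee_pos: [0.4757, -0.0548, 0.0343]
orientation: [[0.185, 0.983, 0.003], [0.983, -0.185, 0.001], [0.002, 0.002, -1.0]]
ft_force: [1.5, 4.0, 6.4]
opening: 0.0315
```

Run:
```python
from look import *
look("w10",.0363,np.radians(17),drop=.0115); crop("w10")
```

```text
12.4667 [ 0.4757 -0.0548  0.0343] [1.5 4.  6.4] [ 0.53 -0.   -0.01] 31.51
model minus [ 0.4694 -0.0889  0.0122] plus [ 0.4817 -0.0232  0.0327]
```

View pics/w10d.png

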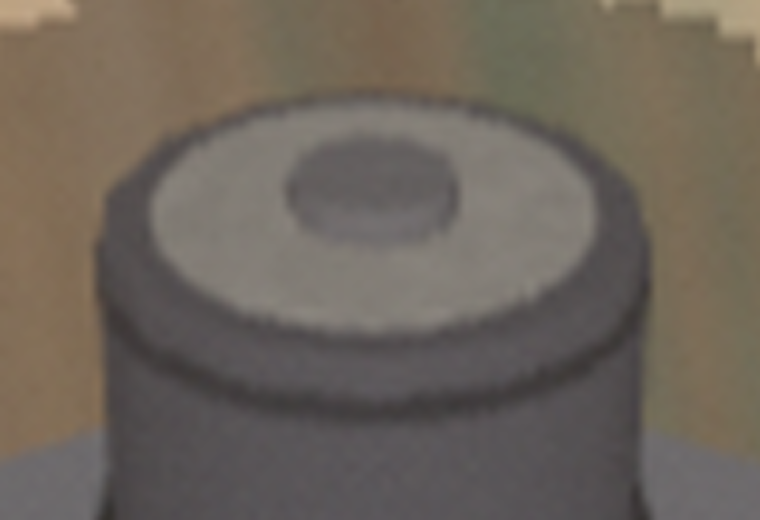

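Run:
```python
from fit4 import *
s=monitor.read_state(); fit("w10",[149,598,94,333,178],s["ee_pos"],s["orientation"])
fit("w9",[141,596,104,375,203],[.4748,-.0557,.0376],s["orientation"])
```

```text
a 0.0357 th 17.25 drop 0.0119 oy 0.0001 [ 1. -1.  3.  3. -6.]
a 0.0357 th 21.07 drop 0.0114 oy -0.0002 [ 1. -1.  2.  3. -5.]
```

Run:
```python
from fit4 import *
s=monitor.read_state(); Rt=s["orientation"]
for d in (.0085,.0095,.0105):
    c=np.load("w10.npy",allow_pickle=True).item()
    q=least_squares(lambda x:pred(c,s["ee_pos"],Rt,x[0],x[1],d,x[2],x[3])-np.array([149,598,94,333,178]),[.0363,.3,0,.0127],x_scale=[.001,.02,.001,.001]).x
    print(d,q[0],np.degrees(q[1]),q[2:])
```

```text
0.0085 0.034704981873142526 17.103037633342492 [0.00010049 0.01251348]
0.0095 0.03500585293473191 17.10307941813572 [0.00010217 0.01260267]
0.0105 0.03530673850780656 17.10308628731639 [0.00010385 0.01269186]
```

The tilt is now about 17° and the lower flat corner is 34.3 mm below the TCP, found by touching the worktop. I move over the holder.

Emit:
play_rows:
  deltas:
    - [28,0,0,-35,0]
    - [28,0,0,-66,0]
    - [28,30,-6,-70,0]
    - [28,65,-14,-70,0]
    - [28,100,-22,-70,0]
    - [28,135,-29,-70,0]
    - [28,162,-35,-66,0]
    - [28,162,-35,-66,0]
  newtons: 50

```text
time_s: 13.18
ee_pos: [0.4691, 0.1142, 0.099]
orientation: [[0.18, 0.984, -0.001], [0.984, -0.18, 0.002], [0.002, -0.001, -1.0]]
ft_force: [0.4, 0.2, -1.7]
opening: 0.0309
```

Emit:
play_rows:
  deltas:
    - [28,0,0,0,0]
    - [28,0,0,0,0]

```text
time_s: 13.35
ee_pos: [0.4698, 0.1097, 0.0993]
orientation: [[0.183, 0.983, -0.0], [0.983, -0.183, -0.001], [-0.001, -0.0, -1.0]]
ft_force: [-0.2, -0.5, -1.5]
opening: 0.031
```

```bash
cat > seat.py <<'E'
from look import *
SEAT=np.array([.4690,.0977]); YAW=np.radians(79.4)
def rel(s):
    c,sn=np.cos(YAW),np.sin(YAW); d=s["ee_pos"][:2]-SEAT; R=s["orientation"]
    F=s["ft_force"]
    print("T %.1f lat %.1f H %.1f yaw %.2f | Fx %.1f Fy %.1f Fz %.1f"%(1e3*(c*d[0]+sn*d[1]),1e3*(-sn*d[0]+c*d[1]),1e3*s["ee_pos"][2],np.degrees(np.arctan2(R[1,0],R[0,0])),c*F[0]+sn*F[1],-sn*F[0]+c*F[1],F[2]))
E
python3 - <<'E'
from seat import *
f,s=look("w11",.035,np.radians(17.1),drop=.0088); rel(s)
for q in ["plus_contact","clip_gap","stop_foot","cell_plus"]:
    r=place_of(f,q); print(q,[(np.round(a["xyz"],4).tolist(),round(a["conf"],2)) for a in r[:2]])
# overlay seat features
o=cv2.imread("pics/w11o.png"); c,sn=np.cos(YAW),np.sin(YAW)
def W(x,y,z): return np.array([SEAT[0]+(c*x-sn*y)/1e3,SEAT[1]+(sn*x+c*y)/1e3,z/1e3])
for x,y,z,col in [(35,-12,37,(0,0,255)),(35,12,37,(0,0,255)),(24,13.5,44,(0,255,255)),(24,-13.5,44,(0,255,255)),(33,-13.5,44,(0,255,255)),(33,13.5,44,(0,255,255))]:
    u=(proj(f,W(x,y,z))-[200,60])*2.4; cv2.circle(o,tuple(u.round().astype(int).tolist()),3,col,1)
cv2.imwrite("pics/w11o.png",o)
E
```

```text
13.35 [0.4698 0.1097 0.0993] [-0.2 -0.5 -1.5] [-0.1   0.1  -0.04] 31.0
model minus [0.4637 0.0768 0.0802] plus [0.4759 0.1426 0.1008]
T 11.9 lat 1.4 H 99.3 yaw 79.45 | Fx -0.6 Fy 0.1 Fz -1.5
plus_contact [([0.4762, 0.1324, 0.0308], 0.63)]
clip_gap [([0.4756, 0.1252, 0.036], 0.57)]
stop_foot [([0.4799, 0.1422, 0.005], 0.85)]
cell_plus [([0.4764, 0.1396, 0.0944], 0.71)]
```

View pics/w11o.png

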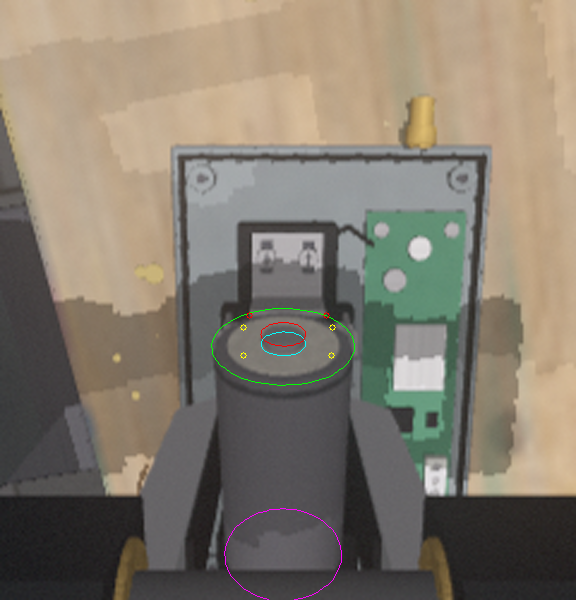

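Emit:
play_rows:
  deltas:
    - [28,1,1.4,12,0]
    - [28,1,1.4,24,0]
    - [28,1,1.4,32,0]
    - [28,1,1.4,37,0]
    - [28,1,1.4,37,0]
    - [28,1,1.4,37,0]

```text
time_s: 14.1
ee_pos: [0.4715, 0.1107, 0.0624]
orientation: [[0.184, 0.983, -0.0], [0.983, -0.184, 0.0], [-0.0, -0.0, -1.0]]
ft_force: [0.2, 0.1, -1.3]
opening: 0.0312
```

Run:
```python
from seat import *
f,s=look("w12",.035,np.radians(17.1),drop=.0088); rel(s)
cv2.imwrite("pics/w12.png",cv2.imread("pics/w12z.png"))
```

```text
14.1 [0.4715 0.1107 0.0624] [ 0.2  0.1 -1.3] [-0.09  0.1   0.01] 31.2
model minus [0.4653 0.0778 0.0433] plus [0.4777 0.1436 0.0639]
T 13.2 lat -0.1 H 62.4 yaw 79.37 | Fx 0.2 Fy -0.1 Fz -1.3
```

View pics/w12o.png

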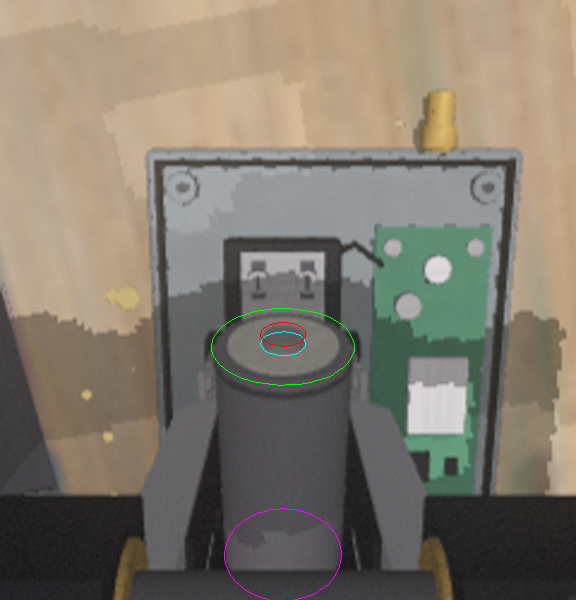

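The contact plate centre (zoom col 282) lines up with the button (col 282), and there is no contact force yet. I go down and in along the cell axis.

Emit:
play_rows:
  deltas:
    - [28,0,0,2,0]
    - [28,0,0,4,0]
    - [28,0,0,5,0]
    - [28,0,0,5,0]

```text
time_s: 14.48
ee_pos: [0.4717, 0.1108, 0.0576]
orientation: [[0.184, 0.983, 0.0], [0.983, -0.184, -0.0], [-0.0, 0.0, -1.0]]
ft_force: [-0.8, -0.8, 0.1]
opening: 0.0313
```

Emit:
play_rows:
  deltas:
    - [28,-2,0,0.6,0]
    - [28,-4,0,1.2,0]
    - [28,-6,0,1.8,0]
    - [28,-6,0,1.8,0]
    - [28,-6,0,1.8,0]

```text
time_s: 14.9
ee_pos: [0.4707, 0.1048, 0.0558]
orientation: [[0.184, 0.983, 0.001], [0.983, -0.184, -0.0], [-0.0, 0.001, -1.0]]
ft_force: [-0.5, 0.0, 1.1]
opening: 0.0307
```

Run:
```python
from seat import *
s=monitor.read_state(); rel(s); print(s["torque"])
```

```text
T 7.3 lat -0.3 H 55.8 yaw 79.39 | Fx -0.0 Fy 0.5 Fz 1.1
[-0.17611544  0.07137108  0.00421075]
```

Emit:
play_rows:
  deltas:
    - [28,-1.3,0,0.4,0]
    - [28,-2.6,0,0.8,0]
    - [28,-3.9,0,1.3,0]
    - [28,-5.2,0,1.8,0]
    - [28,-5.2,0,1.8,0]

```text
time_s: 15.32
ee_pos: [0.4705, 0.1008, 0.0545]
orientation: [[0.185, 0.983, 0.002], [0.983, -0.185, 0.002], [0.003, 0.002, -1.0]]
ft_force: [0.4, 3.8, 5.8]
opening: 0.0311
```

Run:
```python
from seat import *
f,s=look("w13",.035,np.radians(17.1),drop=.0088); rel(s); crop("w13")
```

```text
15.3167 [0.4705 0.1008 0.0545] [0.4 3.8 5.8] [ 0.79 -0.08 -0.05] 31.12
model minus [0.4643 0.068  0.0353] plus [0.4767 0.1337 0.056 ]
T 3.3 lat -0.9 H 54.5 yaw 79.33 | Fx 3.8 Fy 0.3 Fz 5.8
```

View pics/w13o.png

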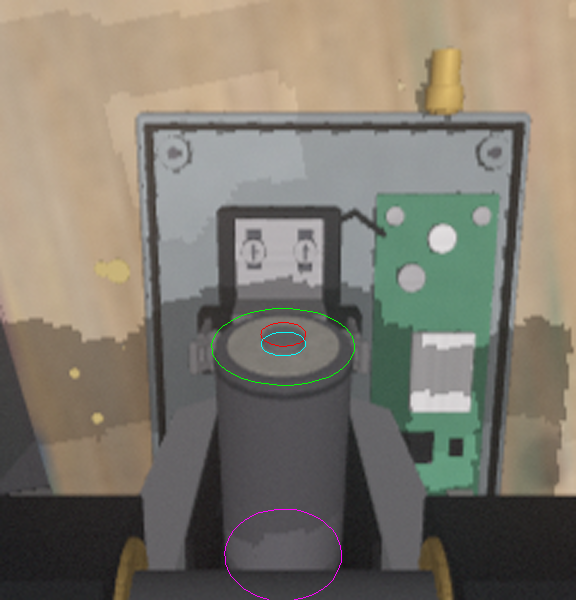

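Emit:
play_rows:
  deltas:
    - [28,-1,0.4,-0.3,0]
    - [28,-2,0.8,-0.5,0]
    - [28,-3,0.8,-0.5,0]
    - [28,-3,0.8,-0.5,0]

```text
time_s: 15.7
ee_pos: [0.4702, 0.0988, 0.0544]
orientation: [[0.186, 0.982, 0.001], [0.982, -0.186, 0.004], [0.004, 0.0, -1.0]]
ft_force: [1.1, 8.2, 0.2]
opening: 0.0312
```

Run:
```python
from seat import *
s=monitor.read_state(); rel(s); print(s["torque"])
```

```text
T 1.3 lat -1.0 H 54.4 yaw 79.26 | Fx 8.3 Fy 0.4 Fz 0.2
[ 1.56410486 -0.11040553 -0.08022893]
```

Emit:
play_rows:
  deltas:
    - [28,-1.2,-0.8,0.3,0]
    - [28,-2.4,-1.6,0.6,0]
    - [28,-3.6,-1.6,0.9,0]
    - [28,-4.5,-1.6,1.2,0]
    - [28,-4.5,-1.6,1.2,0]

```text
time_s: 16.12
ee_pos: [0.4695, 0.0959, 0.0539]
orientation: [[0.187, 0.982, 0.005], [0.982, -0.187, 0.007], [0.007, 0.004, -1.0]]
ft_force: [1.4, 13.5, 2.2]
opening: 0.0308
```

Run:
```python
from seat import *
s=monitor.read_state(); rel(s); print(s["torque"])
```

```text
T -1.6 lat -0.9 H 53.9 yaw 79.20 | Fx 13.5 Fy 1.1 Fz 2.2
[ 2.21662828 -0.39606459  0.03956251]
```

Emit:
play_rows:
  deltas:
    - [28,-1,-0.5,0.5,0]
    - [28,-2,-1,1,0]
    - [28,-3,-1,1.5,0]
    - [28,-3.5,-1,2,0]
    - [28,-3.5,-1,2,0]

```text
time_s: 16.53
ee_pos: [0.4692, 0.0937, 0.0527]
orientation: [[0.188, 0.982, 0.008], [0.982, -0.188, 0.009], [0.01, 0.006, -1.0]]
ft_force: [2.7, 15.6, 7.2]
opening: 0.0311
```

Run:
```python
from seat import *
f,s=look("w14",.035,np.radians(17.1),drop=.0088); rel(s); print(s["torque"])
```

```text
16.5333 [0.4692 0.0937 0.0527] [ 2.7 15.6  7.2] [ 2.77 -0.42  0.01] 31.09
model minus [0.463  0.061  0.0333] plus [0.4755 0.1266 0.0545]
T -3.9 lat -0.9 H 52.7 yaw 79.15 | Fx 15.8 Fy 0.2 Fz 7.2
[ 2.77361518 -0.42333472  0.01299297]
```

View pics/w14o.png

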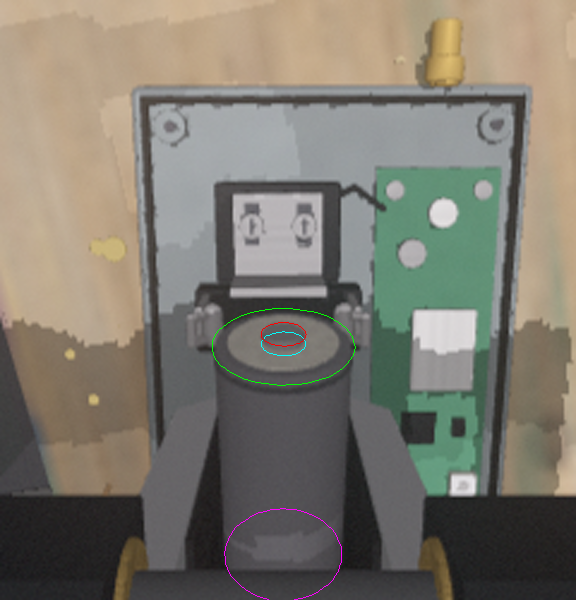

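The contact plate's front edge is now visible at zoom row ≈298, and the flat end is in the pocket with the spring about 10–11 mm back (Fx 15.8 N). I hold that depth and lower the button end.

Emit:
play_rows:
  deltas:
    - [28,-0.5,-0.7,1,0]
    - [28,-0.5,-0.7,2,0]
    - [28,-0.5,-0.7,3,0]
    - [28,-0.5,-0.7,3,0]
  newtons: 60

```text
time_s: 16.92
ee_pos: [0.469, 0.0937, 0.0502]
orientation: [[0.188, 0.982, 0.009], [0.982, -0.188, 0.009], [0.011, 0.007, -1.0]]
ft_force: [3.0, 17.5, 11.1]
opening: 0.031
```

Run:
```python
from seat import *
s=monitor.read_state(); rel(s); print(s["torque"],s["opening"])
```

```text
T -3.9 lat -0.8 H 50.2 yaw 79.15 | Fx 17.8 Fy 0.3 Fz 11.1
[ 2.88378654 -0.39763416  0.051532  ] 0.030990823520809986
```

Emit:
play_rows:
  deltas:
    - [28,0.3,-0.5,1,0]
    - [28,0.3,-0.5,2,0]
    - [28,0.3,-0.5,2.5,0]
    - [28,0.3,-0.5,2.5,0]

```text
time_s: 17.25
ee_pos: [0.4688, 0.0937, 0.0486]
orientation: [[0.187, 0.982, 0.01], [0.982, -0.187, 0.008], [0.01, 0.008, -1.0]]
ft_force: [0.5, 15.9, 17.6]
opening: 0.0308
```

Run:
```python
from seat import *
f,s=look("w15",.035,np.radians(10),drop=.011); rel(s); print(s["torque"])
```

```text
17.25 [0.4688 0.0937 0.0486] [ 0.5 15.9 17.6] [ 2.49 -0.1   0.18] 30.8
model minus [0.4625 0.06   0.0312] plus [0.4753 0.1276 0.044 ]
T -4.0 lat -0.5 H 48.6 yaw 79.22 | Fx 15.7 Fy 2.5 Fz 17.6
[ 2.49389423 -0.10249896  0.17520349]
```

View pics/w15o.png

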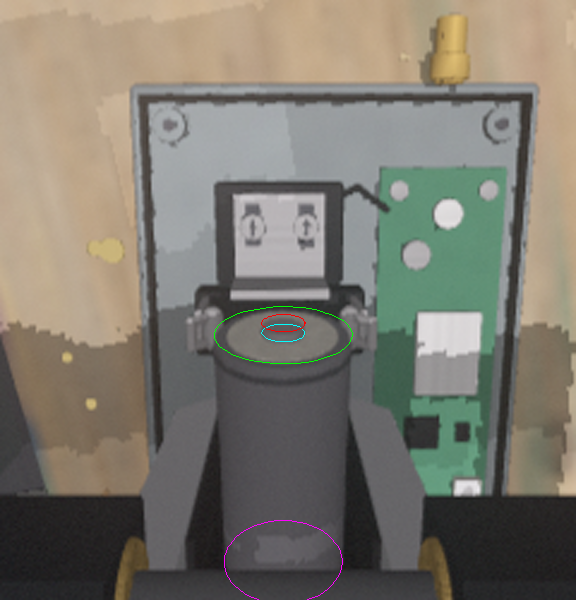

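Emit:
play_rows:
  deltas:
    - [28,0,0,0,0]
    - [28,0,-0.3,0.7,0]
    - [28,0,-0.3,1.4,0]
    - [28,0,-0.3,1.4,0]
  newtons: 45

```text
time_s: 17.63
ee_pos: [0.4686, 0.0936, 0.0475]
orientation: [[0.187, 0.982, 0.01], [0.982, -0.187, 0.008], [0.01, 0.009, -1.0]]
ft_force: [0.6, 15.6, 20.2]
opening: 0.0308
```

Run:
```python
from seat import *
s=monitor.read_state(); rel(s); print(s["torque"],s["opening"])
```

```text
T -4.1 lat -0.4 H 47.5 yaw 79.21 | Fx 15.4 Fy 2.3 Fz 20.2
[ 2.54559904 -0.04522551  0.10028594] 0.03082926393317845
```

Emit:
play_rows:
  deltas:
    - [28,0,0,0.7,0]
    - [28,0,0,1.3,0]
    - [28,0,0,1.3,0]

```text
time_s: 17.88
ee_pos: [0.4686, 0.0934, 0.0468]
orientation: [[0.187, 0.982, 0.01], [0.982, -0.187, 0.007], [0.009, 0.009, -1.0]]
ft_force: [-0.6, 14.3, 25.8]
opening: 0.031
```

```bash
cat > est.py <<'E'
from seat import *
s=monitor.read_state(); rel(s); F=s["ft_force"]; tx=s["torque"][0]+.1; N=F[2]+1.4
F2=(30e-3*N+(tx-.188*F[1]))/62e-3; print("floor %.1f clip %.1f"%(N-F2,F2),s["torque"].round(2),s["opening"],"g_z %.1f"%(s["ee_pos"][2]*1e3-43))
E
python3 est.py
```

```text
T -4.3 lat -0.5 H 46.8 yaw 79.23 | Fx 14.0 Fy 3.2 Fz 25.8
floor 17.8 clip 9.4 [2.36 0.2  0.11] 0.030977183293771585 g_z 3.8
```

Run:
```python
from look import *
f,s=look("w16",.035,np.radians(7),drop=.011); crop("w16")
```

```text
17.8833 [0.4686 0.0934 0.0468] [-0.6 14.3 25.8] [2.36 0.2  0.11] 30.98
model minus [0.4623 0.0593 0.0312] plus [0.4752 0.1275 0.0404]
```

View pics/w16o.png

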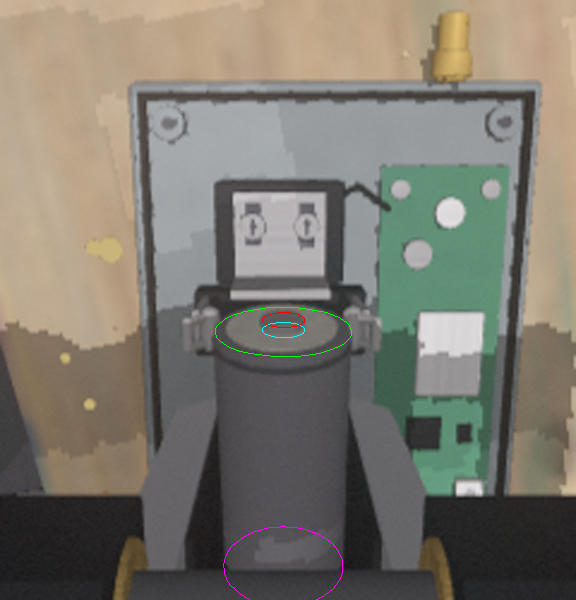

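View pics/w16d.png

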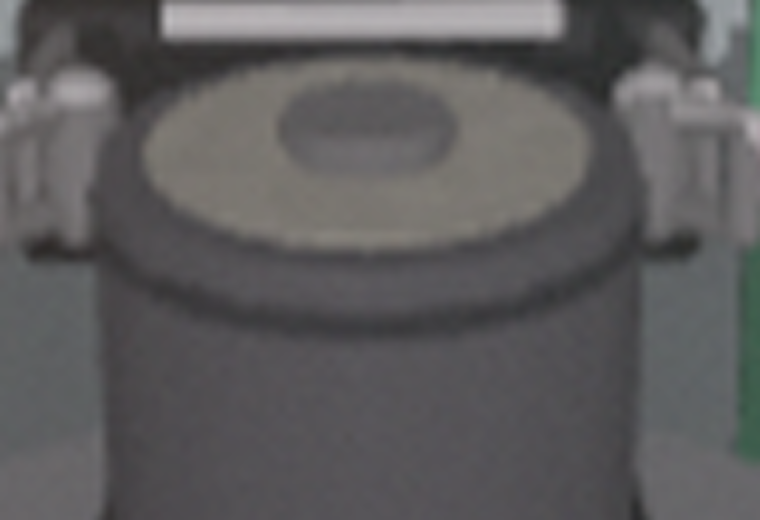

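Run:
```python
from fit4 import *
s=monitor.read_state(); fit("w16",[143,591,55,250,118],s["ee_pos"],s["orientation"])
```

```text
a 0.0332 th 12.04 drop 0.0108 oy -0.0002 [ 1. -1.  4.  4. -8.]
```

The fit shows the cell still at about 11–12°, resting in the clips, and pad friction resists the pivoting (floor about 18 N). I'll let it ease against the plate, still held by the spring and clips, and regrasp nearer the button for better leverage.

Emit:
play_rows:
  deltas:
    - [28,0,0,-1,0]
    - [28,1,0,-2,0]
    - [28,3,0,-2.5,0]
    - [28,4,0,-2.5,0]
    - [28,4,0,-2.5,0]

```text
time_s: 18.35
ee_pos: [0.4687, 0.0953, 0.0475]
orientation: [[0.185, 0.983, 0.008], [0.983, -0.185, 0.003], [0.005, 0.008, -1.0]]
ft_force: [2.9, 8.3, 10.9]
opening: 0.0312
```

```bash
python3 est.py
```

```text
T -2.4 lat -0.2 H 47.5 yaw 79.36 | Fx 8.7 Fy -1.3 Fz 10.9
floor 11.8 clip 0.5 [ 1.13 -0.38  0.08] 0.031243312312692503 g_z 4.5
```

Emit:
play_rows:
  deltas:
    - [28,2,0,-1,0]
    - [28,4,0,-1,0]
    - [28,4,0,-1,0]

```text
time_s: 18.6
ee_pos: [0.4686, 0.0963, 0.0478]
orientation: [[0.182, 0.983, 0.006], [0.983, -0.182, -0.003], [-0.001, 0.006, -1.0]]
ft_force: [2.9, -3.3, 8.6]
opening: 0.0315
```

```bash
python3 est.py
```

```text
T -1.5 lat 0.1 H 47.8 yaw 79.51 | Fx -2.7 Fy -3.5 Fz 8.6
floor 4.8 clip 5.2 [-0.7  -0.5  -0.14] 0.03149685497159241 g_z 4.8
```

Emit:
play_rows:
  deltas:
    - [28,-1,0,-0.8,0]
    - [28,-1,0,-0.8,0]
    - [38,-1,0,-0.8,0]
    - [38,-1,0,-0.8,0]
    - [38,-1,0,-0.8,0]
    - [38,-1,0,-0.8,0]

```text
time_s: 19.1
ee_pos: [0.4652, 0.0962, 0.047]
orientation: [[0.184, 0.983, -0.001], [0.983, -0.184, -0.0], [-0.0, -0.001, -1.0]]
ft_force: [2.7, -1.0, 2.4]
opening: 0.038
```

Run:
```python
from seat import *
f,s=look("w17",.0333,np.radians(11),drop=.009); rel(s)
```

```text
19.1 [0.4652 0.0962 0.047 ] [ 2.7 -1.   2.4] [-0.21 -0.42 -0.05] 38.01
model minus [0.4592 0.0641 0.0317] plus [0.4718 0.1316 0.045 ]
T -2.2 lat 3.5 H 47.0 yaw 79.41 | Fx -0.5 Fy -2.8 Fz 2.4
```

View pics/w17o.png

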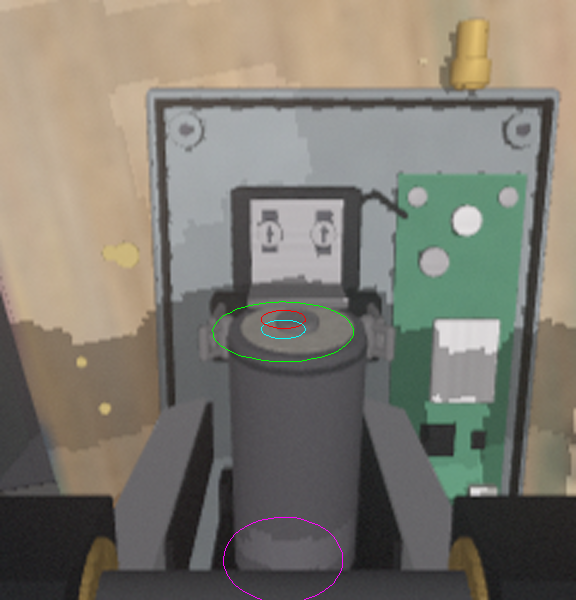

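Emit:
play_rows:
  deltas:
    - [42,0,3.4,-3.5,0]
    - [42,0,3.4,-3.5,0]
    - [42,5,3.4,-3.5,0]
    - [42,10,3.4,-3.5,0]
    - [42,13,3.4,-3.5,0]
    - [42,13,3.4,-3.5,0]
    - [42,13,3.4,-3.5,0]

```text
time_s: 19.73
ee_pos: [0.4709, 0.1089, 0.0506]
orientation: [[0.183, 0.983, -0.001], [0.983, -0.183, -0.0], [-0.0, -0.001, -1.0]]
ft_force: [-0.3, 0.0, -0.2]
opening: 0.0419
```

Run:
```python
from seat import *
f,s=look("w18",.046,np.radians(11),drop=.010); rel(s); print(s["torque"])
```

```text
19.7333 [0.4709 0.1089 0.0506] [-0.3  0.  -0.2] [-0.04  0.11  0.06] 41.88
model minus [0.4626 0.0645 0.0318] plus [0.4752 0.1321 0.0452]
T 11.4 lat 0.2 H 50.6 yaw 79.45 | Fx -0.0 Fy 0.3 Fz -0.2
[-0.04054135  0.11032947  0.05508352]
```

View pics/w18o.png

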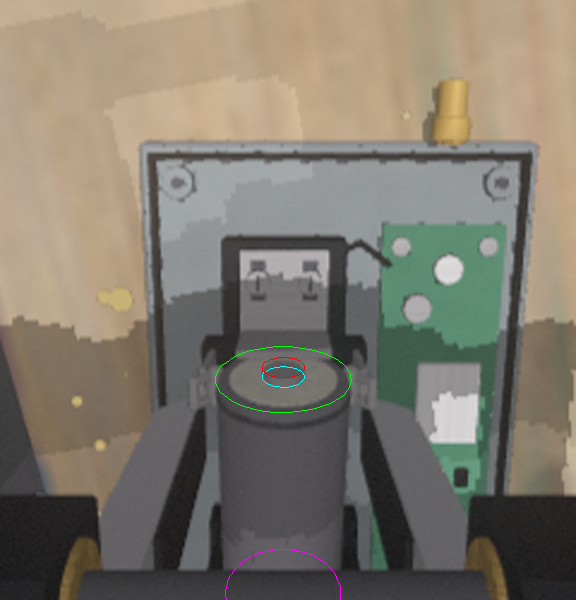

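Emit:
play_rows:
  deltas:
    - [28,0,0,0,0]
    - [28,0,0,0,0]
    - [28,0,0,0,0]
    - [28,-1,0,0,0]
    - [28,-2.5,0,0,0]
    - [28,-4,0,0,0]
    - [28,-4,0,0,0]
  newtons: 55

```text
time_s: 20.37
ee_pos: [0.4711, 0.1073, 0.0514]
orientation: [[0.187, 0.982, 0.002], [0.982, -0.187, 0.006], [0.006, 0.001, -1.0]]
ft_force: [-0.7, 9.9, 3.8]
opening: 0.0308
```

```bash
python3 est.py
```

```text
T 9.9 lat -0.2 H 51.4 yaw 79.21 | Fx 9.6 Fy 2.5 Fz 3.8
floor 2.4 clip 2.8 [1.78 0.15 0.02] 0.03079615289582219 g_z 8.4
```

Emit:
play_rows:
  deltas:
    - [28,-1.5,0,0,0]
    - [28,-3,0,0.5,0]
    - [28,-4,0,1,0]
    - [28,-4,0,1,0]

```text
time_s: 20.7
ee_pos: [0.4707, 0.1049, 0.0509]
orientation: [[0.188, 0.982, 0.003], [0.982, -0.188, 0.008], [0.009, 0.001, -1.0]]
ft_force: [-1.6, 15.0, 6.1]
opening: 0.0306
```

```bash
python3 est.py
```

```text
T 7.4 lat -0.3 H 50.9 yaw 79.14 | Fx 14.5 Fy 4.4 Fz 6.1
floor 6.5 clip 1.0 [2.56 0.24 0.07] 0.030597424174010204 g_z 7.9
```

Emit:
play_rows:
  deltas:
    - [28,0,-0.5,1,0]
    - [28,0,-1,2,0]
    - [28,0,-1,3,0]
    - [28,0,-1,3,0]

```text
time_s: 21.03
ee_pos: [0.4707, 0.1051, 0.0488]
orientation: [[0.188, 0.982, 0.005], [0.982, -0.188, 0.008], [0.009, 0.003, -1.0]]
ft_force: [-2.0, 14.7, 11.2]
opening: 0.0306
```

```bash
python3 est.py
```

```text
T 7.6 lat -0.3 H 48.8 yaw 79.17 | Fx 14.1 Fy 4.7 Fz 11.2
floor 7.7 clip 4.9 [2.59 0.32 0.17] 0.030630897451232365 g_z 5.8
```

Emit:
play_rows:
  deltas:
    - [28,0,-0.5,1,0]
    - [28,0,-1,2,0]
    - [28,0,-1,2.5,0]
    - [28,0,-1,2.5,0]

```text
time_s: 21.37
ee_pos: [0.4708, 0.1054, 0.0476]
orientation: [[0.188, 0.982, 0.007], [0.982, -0.188, 0.008], [0.01, 0.006, -1.0]]
ft_force: [-2.3, 14.7, 21.4]
opening: 0.0312
```

```bash
python3 est.py
python3 - <<'E'
from seat import *
f,s=look("w19",.046,np.radians(7),drop=.010)
E
```

```text
T 7.9 lat -0.3 H 47.6 yaw 79.16 | Fx 14.0 Fy 5.0 Fz 21.4
floor 15.1 clip 7.7 [2.46 0.52 0.12] 0.031153920935095933 g_z 4.6
21.3667 [0.4708 0.1054 0.0476] [-2.3 14.7 21.4] [2.46 0.52 0.12] 31.15
model minus [0.4623 0.0607 0.0316] plus [0.4753 0.1288 0.0408]
```

View pics/w19o.png

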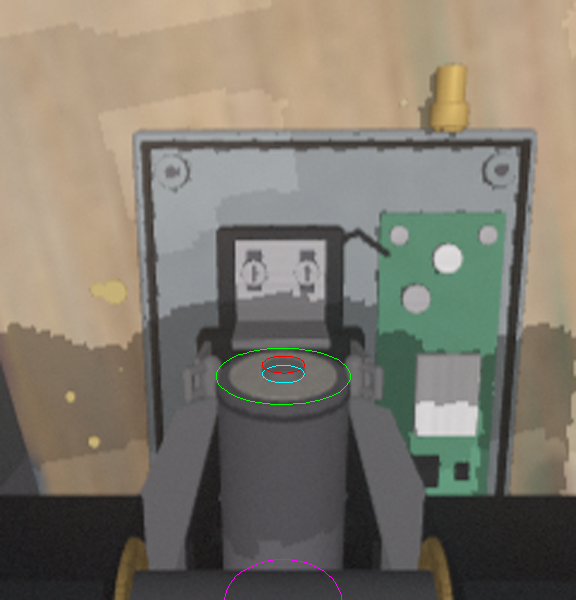

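Run:
```python
from look import *
for n in ("w18","w19"):
    z=cv2.imread(f"pics/{n}z.png"); cv2.imwrite(f"pics/{n}d.png",cv2.resize(z[330:460,190:380],None,fx=4,fy=4,interpolation=cv2.INTER_CUBIC))
```

```text
(no output)
```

View pics/w18d.png

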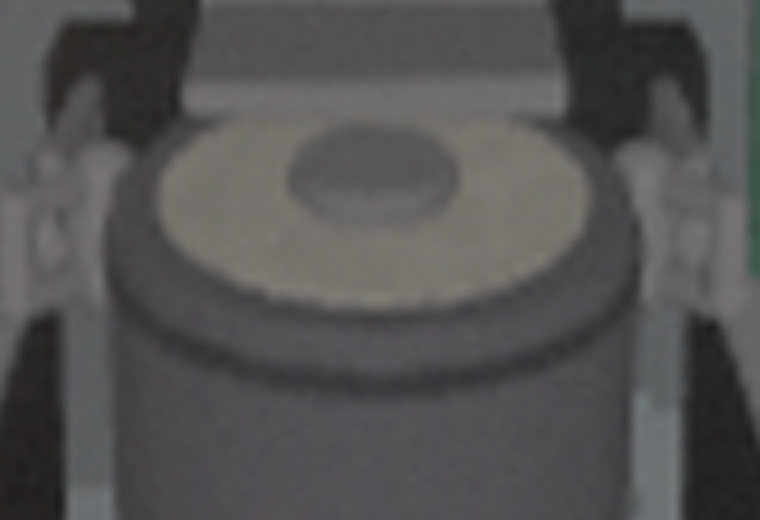

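View pics/w19d.png

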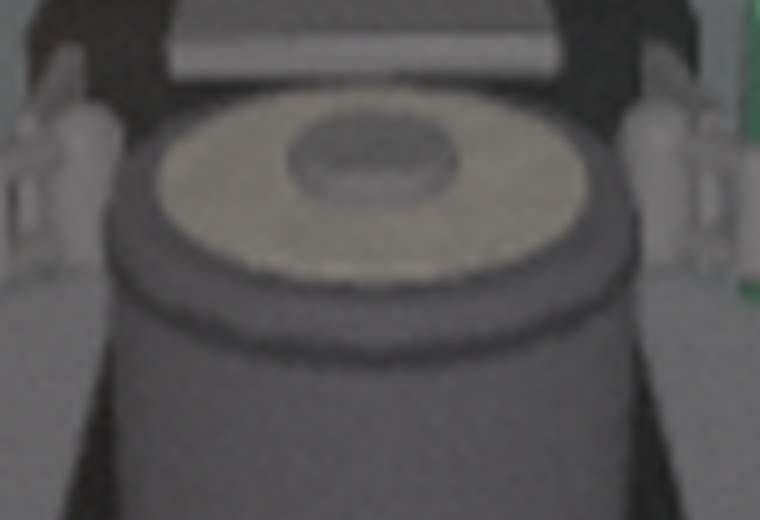

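Run:
```python
from fit4 import *
s=monitor.read_state()
R18=np.array([[.183,.983,0],[.983,-.183,0],[0,0,-1.]])
fit("w18",[160,590,113+160,308+160,160+160],[.4709,.1089,.0506],R18)
fit("w19",[157,588,86+160,280+160,143+160],s["ee_pos"],s["orientation"])
```

```text
a 0.0472 th 8.60 drop 0.0090 oy 0.0002 [-1.  1. -2. -2.  4.]
a 0.0459 th 9.05 drop 0.0100 oy 0.0001 [ 0. -0.  1.  2. -3.]
```

Create est.py:
```python
from seat import *
s=monitor.read_state(); rel(s); F=s["ft_force"]; tx=s["torque"][0]+.1; N=F[2]+1.4
F2=(42e-3*N+(tx-.188*F[1]))/62.6e-3; print("floor %.1f clip %.1f"%(N-F2,F2),s["torque"].round(2),round(s["opening"]*1e3,2))
```

```text
(no output)
```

Emit:
play_rows:
  deltas:
    - [28,0,-0.5,0.7,0]
    - [28,0,-0.5,1.4,0]
    - [28,0,-0.5,1.4,0]
  newtons: 60

```text
time_s: 21.67
ee_pos: [0.4708, 0.1055, 0.0467]
orientation: [[0.188, 0.982, 0.009], [0.982, -0.188, 0.008], [0.01, 0.007, -1.0]]
ft_force: [-2.7, 16.0, 22.7]
opening: 0.0308
```

```bash
python3 est.py
```

```text
T 8.0 lat -0.3 H 46.7 yaw 79.16 | Fx 15.2 Fy 5.6 Fz 22.7
floor 16.4 clip 7.7 [2.37 0.53 0.05] 30.81
```

Emit:
play_rows:
  deltas:
    - [28,-0.5,-0.7,0.8,0]
    - [28,-0.5,-1.4,1.6,0]
    - [28,-0.5,-1.4,1.6,0]

```text
time_s: 21.92
ee_pos: [0.4706, 0.105, 0.0454]
orientation: [[0.188, 0.982, 0.011], [0.982, -0.188, 0.008], [0.01, 0.01, -1.0]]
ft_force: [0.4, 14.9, 22.3]
opening: 0.031
```

```bash
python3 est.py
```

```text
T 7.5 lat -0.2 H 45.4 yaw 79.19 | Fx 14.7 Fy 2.4 Fz 22.3
floor 13.8 clip 10.0 [2.32 0.27 0.07] 31.02
```

Fz is steady while the cell comes down. I continue.

Emit:
play_rows:
  deltas:
    - [28,0,-0.4,0.8,0]
    - [28,0,-0.4,1.6,0]
    - [28,0,-0.4,1.6,0]

```text
time_s: 22.17
ee_pos: [0.4704, 0.1047, 0.0433]
orientation: [[0.187, 0.982, 0.012], [0.982, -0.187, 0.007], [0.009, 0.01, -1.0]]
ft_force: [0.7, 12.6, 15.3]
opening: 0.0311
```

```bash
python3 est.py
python3 - <<'E'
from seat import *
f,s=look("w20",.046,np.radians(5),drop=.009)
z=cv2.imread("pics/w20z.png"); cv2.imwrite("pics/w20d.png",cv2.resize(z[310:440,190:380],None,fx=4,fy=4,interpolation=cv2.INTER_CUBIC))
E
```

```text
T 7.1 lat -0.1 H 43.3 yaw 79.22 | Fx 12.5 Fy 1.6 Fz 15.3
floor 12.7 clip 4.1 [ 1.82 -0.19  0.07] 31.09
22.1667 [0.4704 0.1047 0.0433] [ 0.7 12.6 15.3] [ 1.82 -0.19  0.07] 31.09
model minus [0.462  0.0597 0.0298] plus [0.475  0.1282 0.0366]
```

View pics/w20d.png

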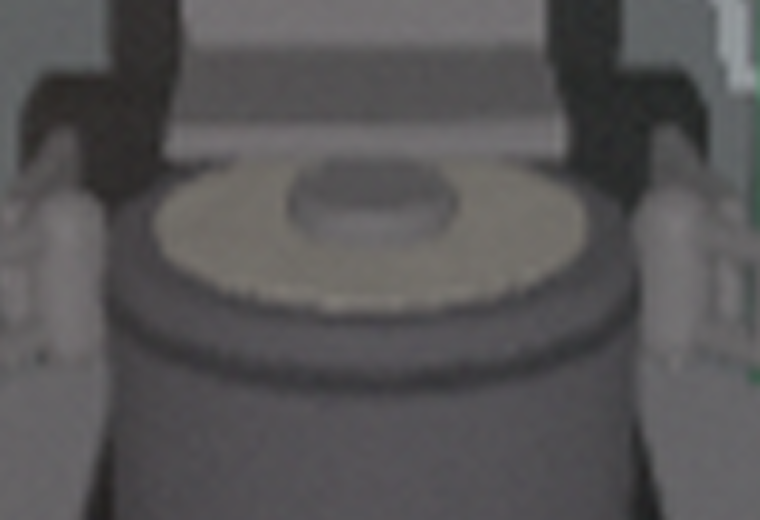

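Run:
```python
from fit4 import *
s=monitor.read_state()
fit("w20",[155,588,153+80,308+80,180+80],s["ee_pos"],s["orientation"])
```

```text
a 0.0437 th 3.90 drop 0.0073 oy -0.0000 [-0.  0. -2. -2.  3.]
```

Emit:
play_rows:
  deltas:
    - [28,-1,0,0,0]
    - [28,-2,0,0.3,0]
    - [28,-2,0,1,0]
    - [28,-2,0,1,0]

```text
time_s: 22.55
ee_pos: [0.4702, 0.1037, 0.0423]
orientation: [[0.188, 0.982, 0.012], [0.982, -0.188, 0.009], [0.011, 0.01, -1.0]]
ft_force: [1.6, 16.3, 17.4]
opening: 0.0308
```

```bash
python3 est.py
```

```text
T 6.1 lat -0.1 H 42.3 yaw 79.14 | Fx 16.3 Fy 1.4 Fz 17.4
floor 14.8 clip 3.9 [ 2.42 -0.06  0.12] 30.81
```

Emit:
play_rows:
  deltas:
    - [28,0,0,0.8,0]
    - [28,0,0,1.6,0]
    - [28,0,0,1.6,0]

```text
time_s: 22.8
ee_pos: [0.47, 0.1027, 0.0402]
orientation: [[0.187, 0.982, 0.011], [0.982, -0.187, 0.007], [0.009, 0.01, -1.0]]
ft_force: [1.9, 14.0, 13.7]
opening: 0.0309
```

```bash
python3 est.py
python3 - <<'E'
from seat import *
f,s=look("w21",.044,np.radians(3),drop=.009)
z=cv2.imread("pics/w21z.png"); cv2.imwrite("pics/w21d.png",cv2.resize(z[310:440,190:380],None,fx=4,fy=4,interpolation=cv2.INTER_CUBIC))
E
```

```text
T 5.1 lat -0.0 H 40.2 yaw 79.21 | Fx 14.1 Fy 0.7 Fz 13.7
floor 11.4 clip 3.6 [ 2.12 -0.23  0.02] 30.86
22.8 [0.47   0.1027 0.0402] [ 1.9 14.  13.7] [ 2.12 -0.23  0.02] 30.86
model minus [0.4619 0.0597 0.0285] plus [0.4749 0.1283 0.0328]
```

View pics/w21d.png

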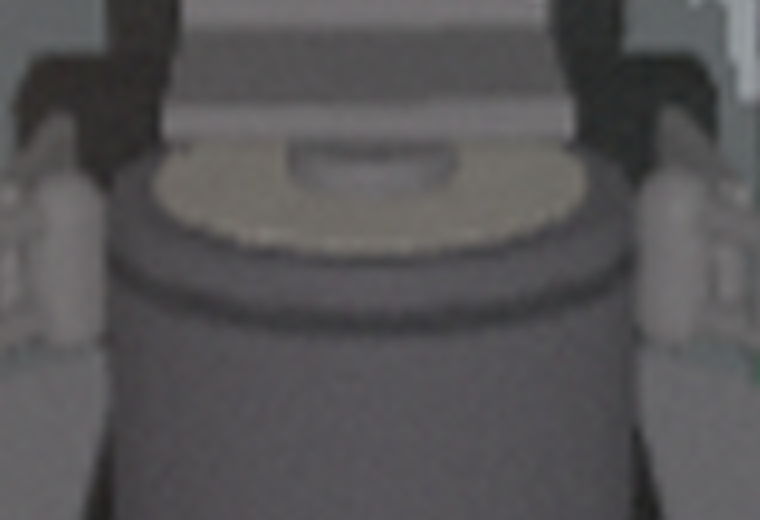

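The plate's edge now covers the top of the button, so the button is down behind the contact. I ease the cell onto the contact, then release.

Emit:
play_rows:
  deltas:
    - [28,1.5,0,0,0]
    - [28,3,0,0,0]
    - [28,4,0,0,0]
    - [28,4,0,0,0]

```text
time_s: 23.18
ee_pos: [0.47, 0.1034, 0.0394]
orientation: [[0.184, 0.983, 0.009], [0.983, -0.184, 0.001], [0.002, 0.009, -1.0]]
ft_force: [2.6, 2.8, 12.2]
opening: 0.031
```

```bash
python3 est.py
```

```text
T 5.8 lat 0.1 H 39.4 yaw 79.42 | Fx 3.2 Fy -2.0 Fz 12.2
floor 10.9 clip 2.7 [ 0.02 -0.2   0.04] 31.03
```

Emit:
play_rows:
  deltas:
    - [28,0.8,0,-1,0]
    - [28,0.8,0,-2,0]
    - [40,0.8,2,-2.5,0]
    - [42,0.8,4,-3,0]
    - [44,0.8,4,-3,0]
    - [44,0.8,4,-3,0]

```text
time_s: 23.68
ee_pos: [0.4691, 0.1029, 0.0398]
orientation: [[0.184, 0.983, -0.002], [0.983, -0.184, -0.0], [-0.0, -0.002, -1.0]]
ft_force: [1.2, -0.0, -0.4]
opening: 0.0441
```

```bash
python3 est.py
```

```text
T 5.1 lat 0.8 H 39.8 yaw 79.38 | Fx 0.2 Fy -1.2 Fz -0.4
floor -0.6 clip 1.6 [-0.05  0.09 -0.01] 44.07
```

Released cleanly. I raise the gripper and look.

Emit:
play_rows:
  deltas:
    - [44,0,0.8,-10,0]
    - [44,0,0.8,-25,0]
    - [44,0,0.8,-45,0]
    - [30,0,0.8,-55,0]
    - [0,0,0.8,-55,0]
    - [0,0,0.8,-55,0]

```text
time_s: 24.18
ee_pos: [0.4704, 0.1028, 0.0951]
orientation: [[0.184, 0.983, 0.0], [0.983, -0.184, 0.0], [0.0, 0.0, -1.0]]
ft_force: [0.1, 0.6, 0.2]
opening: 0.0271
```

Run:
```python
from seat import *
f,s=look("w22",.044,0,drop=.009); rel(s)
cv2.imwrite("pics/w22.png",f["color"])
for q in ["cell_center","cell_plus","cell_minus"]:
    r=place_of(f,q); print(q,[(np.round(a["xyz"],4).tolist(),round(a["conf"],2)) for a in r[:2]])
```

```text
24.1833 [0.4704 0.1028 0.0951] [0.1 0.6 0.2] [-0.05  0.02 -0.02] 27.15
model minus [0.4623 0.0596 0.0861] plus [0.4752 0.1284 0.0861]
T 5.3 lat -0.4 H 95.1 yaw 79.40 | Fx 0.6 Fy 0.0 Fz 0.2
cell_center [([0.4714, 0.1005, 0.0317], 0.56)]
cell_plus [([0.4779, 0.1311, 0.0316], 0.6)]
cell_minus [([0.4578, 0.0631, 0.0297], 0.82)]
```

View pics/w22z.png

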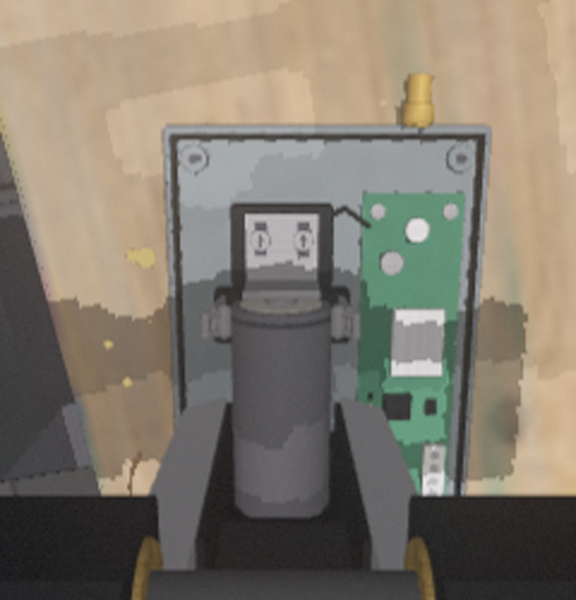

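The cell lies between the clips with its button under the plate edge (zoom 283,300). I press its button end from above with closed fingers.

Emit:
play_rows:
  deltas:
    - [0,15,-0.4,0,0]
    - [0,15,-0.4,8,0]
    - [0,15,-0.4,14,0]
    - [0,15,-0.4,17,0]
    - [0,15,-0.4,17,0]
    - [0,15,-0.4,17,0]

```text
time_s: 24.88
ee_pos: [0.4725, 0.1173, 0.0774]
orientation: [[0.184, 0.983, -0.001], [0.983, -0.184, -0.0], [-0.001, -0.001, -1.0]]
ft_force: [0.3, -0.4, 0.1]
opening: 0.0005
```

Emit:
play_rows:
  deltas:
    - [0,0,0,1,0]
    - [0,0,0,2,0]
    - [0,0,0,3,0]
    - [0,0,0,3,0]

```text
time_s: 25.22
ee_pos: [0.473, 0.1176, 0.0751]
orientation: [[0.184, 0.983, 0.0], [0.983, -0.184, 0.0], [0.0, 0.0, -1.0]]
ft_force: [0.1, 0.6, 0.2]
opening: 0.0004
```

```bash
python3 est.py
```

```text
T 20.3 lat -0.3 H 75.1 yaw 79.39 | Fx 0.6 Fy 0.0 Fz 0.2
floor 1.3 clip 0.3 [-0.03  0.08  0.04] 0.4
```

Emit:
play_rows:
  deltas:
    - [0,0,0,1,0]
    - [0,0,0,2,0]
    - [0,0,0,2.5,0]
    - [0,0,0,2.5,0]

```text
time_s: 25.55
ee_pos: [0.4734, 0.1178, 0.0731]
orientation: [[0.184, 0.983, 0.001], [0.983, -0.184, 0.0], [0.001, 0.001, -1.0]]
ft_force: [-1.3, 0.2, 3.9]
opening: 0.0002
```

Emit:
play_rows:
  deltas:
    - [0,0,0,0.8,0]
    - [0,0,0,0.8,0]

```text
time_s: 25.72
ee_pos: [0.4734, 0.1178, 0.0731]
orientation: [[0.184, 0.983, 0.001], [0.983, -0.184, 0.0], [0.001, 0.001, -1.0]]
ft_force: [-1.8, -0.2, 9.8]
opening: 0.0004
```

Emit:
play_rows:
  deltas:
    - [0,0,0,0.8,0]
    - [0,0,0,0.8,0]

```text
time_s: 25.88
ee_pos: [0.4735, 0.1179, 0.0729]
orientation: [[0.184, 0.983, 0.002], [0.983, -0.184, 0.0], [0.001, 0.002, -1.0]]
ft_force: [-3.3, -0.0, 15.5]
opening: 0.0003
```

Emit:
play_rows:
  deltas:
    - [0,0,0,-2,0]
    - [0,0,0,-10,0]
    - [0,0,0,-40,0]
    - [0,-30,0,-50,0]
    - [0,-30,0,-50,0]
    - [0,-30,0,-50,0]

```text
time_s: 26.38
ee_pos: [0.4677, 0.0876, 0.1217]
orientation: [[0.186, 0.983, 0.001], [0.983, -0.186, 0.0], [0.0, 0.001, -1.0]]
ft_force: [-0.2, 0.4, -0.8]
opening: 0.0007
```

Run:
```python
from seat import *
f,s=look("w23",.044,0,drop=.009); rel(s)
cv2.imwrite("pics/w23.png",f["color"])
for q in ["cell_center","cell_plus","cell_minus","hive_tool","queen_cage"]:
    r=place_of(f,q); print(q,[(np.round(a["xyz"],4).tolist(),round(a["conf"],2)) for a in r[:2]])
z=f["color"][130:330,230:400]; cv2.imwrite("pics/w23c.png",cv2.resize(z,None,fx=3,fy=3,interpolation=cv2.INTER_CUBIC))
```

```text
26.3833 [0.4677 0.0876 0.1217] [-0.2  0.4 -0.8] [-0.02  0.07 -0.02] 0.73
model minus [0.4596 0.0444 0.1127] plus [0.4726 0.1132 0.1127]
T -10.1 lat -0.6 H 121.7 yaw 79.29 | Fx 0.4 Fy 0.2 Fz -0.8
cell_center [([0.4699, 0.0958, 0.031], 0.55)]
cell_plus [([0.4767, 0.1287, 0.0284], 0.84), ([0.4682, 0.1001, 0.017], 0.24)]
cell_minus [([0.4587, 0.0621, 0.0334], 0.79)]
hive_tool []
queen_cage []
```

View pics/w23c.png

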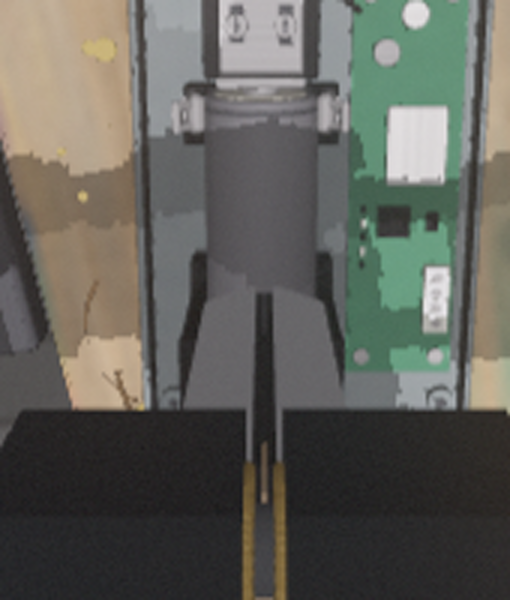

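The view shows the cell held between the clips with its button under the plate. I'll probe the flat side's height for level as well.

Emit:
play_rows:
  deltas:
    - [0,-3,-0.5,20,0]
    - [0,-3,-0.5,38,0]
    - [0,-3,-0.5,45,0]
    - [0,-3,-0.5,45,0]
    - [0,-3,-0.5,47,0]
    - [0,-3,-0.5,48,0]
    - [0,-3,-0.5,48,0]

```text
time_s: 27.27
ee_pos: [0.4669, 0.0855, 0.0734]
orientation: [[0.184, 0.983, 0.001], [0.983, -0.184, 0.0], [0.0, 0.001, -1.0]]
ft_force: [-0.8, -0.4, -0.0]
opening: 0.0004
```

Emit:
play_rows:
  deltas:
    - [0,0,0,0.7,0]
    - [0,0,0,1.4,0]
    - [0,0,0,1.4,0]

```text
time_s: 27.52
ee_pos: [0.467, 0.0854, 0.0731]
orientation: [[0.184, 0.983, 0.002], [0.983, -0.184, 0.0], [0.001, 0.002, -1.0]]
ft_force: [-2.0, -1.1, 7.5]
opening: 0.0009
```

Both ends touch at the same height (73.1 mm), so the cell is level. I retreat and make the last checks.

Emit:
play_rows:
  deltas:
    - [0,0,0,-3,0]
    - [0,0,0,-30,0]
    - [0,0,0,-70,0]
    - [0,-40,0,-110,0]
    - [0,-80,0,-130,0]
    - [0,-80,0,-130,0]
    - [0,-80,0,-130,0]

```text
time_s: 28.1
ee_pos: [0.453, 0.0041, 0.2046]
orientation: [[0.187, 0.982, 0.006], [0.982, -0.187, -0.002], [-0.001, 0.007, -1.0]]
ft_force: [0.6, -0.5, 0.2]
opening: 0.0002
```

Run:
```python
from seat import *
s=monitor.read_state(); print(s["time_s"],s["ft_force"])
for n in ("top","wrist"):
  f=cams.grab_frame(n); cv2.imwrite(f"pics/end_{n}.png",f["color"])
  for q in ["cell_center","cell_plus","cell_minus","hive_tool","pen","queen_cage"]:
    r=place_of(f,q); print(n,q,[(np.round(a["xyz"],4).tolist(),round(a["conf"],2)) for a in r[:1]])
```

```text
28.1 [ 0.55419426 -0.52606994  0.16390404]
top cell_center [([0.4665, 0.0951, 0.0329], 0.4)]
top cell_plus [([0.4737, 0.1316, 0.0334], 0.52)]
top cell_minus []
top hive_tool [([0.4783, -0.151, -0.0012], 0.89)]
top pen [([0.4012, 0.3402, -0.0007], 0.73)]
top queen_cage [([0.598, -0.1947, 0.0001], 0.65)]
wrist cell_center [([0.4667, 0.0986, 0.0297], 0.78)]
wrist cell_plus [([0.478, 0.1301, 0.0286], 0.78)]
wrist cell_minus [([0.4621, 0.0629, 0.0295], 0.64)]
wrist hive_tool []
wrist pen []
wrist queen_cage [([0.5993, -0.1927, 0.0028], 0.65)]
```

View pics/end_wrist.png

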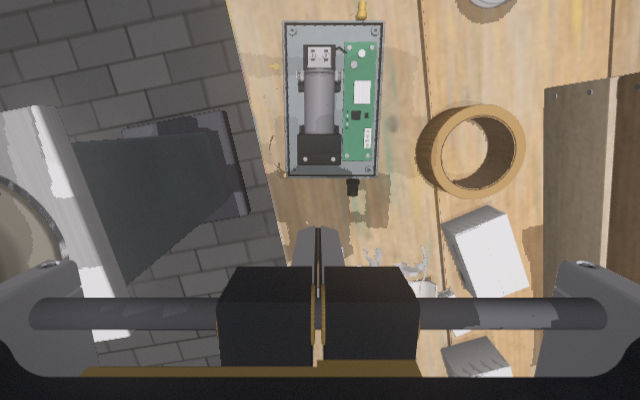

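The cell is seated from (319,70) to under the hood at (320,140), and the loose items have not moved. I hand the job in.

```bash
python3 -c "
from plant import finish_job
print(finish_job())"
```

```text
the job is handed in; nothing more can be done
None
```

The cell is in the holder and the job is handed in, at about 29 s of the 72 s. I got no verdict, so success rests on my own checks.

**What I did:**
- I gripped the cell near its middle and tilted it on the cradle's end wall. That went to about 21°, so I trimmed it to about 17° on the free worktop.
- I slid the flat end under the hood and pushed the spring back about 10–11 mm.
- Pad friction stopped the cell pivoting on the first lowering. I let it rest between the plate, clips and spring and regrasped nearer the button.
- I pushed the spring back again, lowered the button behind the contact and released. Then I pressed the button end from above with up to about 15 N.

**Last checks:**
- **Level and home:** touching the cell's top met it at the same height, TCP 73.1 mm, at the button end and near the flat end. That matches the nominal seated height.
- **Position:** the networks put the cell's centre within about 3 mm of the seat point. That is within their own 4 mm error but not finer, so it cannot confirm the 2 mm sideways limit. The close wrist views showed the cell in line with the clips, its button under the plate edge.
- **Loose items:** the hive tool, pen and queen cage read within about 6 mm of their first readings, and I saw no contact with them.
- **Forces:** the readings I took during insertion showed up to about 18 N along the spring and 26 N upward in total. I estimated at most about 18 N of that on the floor.

**Not confirmed:** I could not measure the final forces on the spring and contact directly. The only sign is that the push on the gripper fell away as the button met the plate. The camera-fitted tilt and the height of the grip on the cell disagreed with the touch readings by 2–3 mm at times. I went by touch there.

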